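Take the snack stand apart

ROBOT

A 7-joint arm with a two-finger parallel gripper is mounted at the origin on the work surface. World frame = base frame: x ahead of the robot, y to its left, z up, the work surface at z = 0. Lengths are in mm, angles in rad, forces in N, time in s.
With the tool pointing down it reaches from about 350 to 900 mm from the base axis. Payload 19.9 kg.
Tool frame: the origin (TCP) lies midway between the tips of the shut fingers; the grasp point (between the pads) lies 19 mm behind it; x points along the fingers, z is the direction in which the jaws open and shut, and the axes are right-handed (so a half turn about x gives the same grasp; the last joint's range is limited). The gripper opens to 94 mm and grips with 3 to 60 N. Pads are 16 mm wide; open, the fingers measure 119 mm over their backs; the gripper's body (75 mm by 177 mm) begins 78 mm behind the grasp point.
Start: joints at [-1.19, 0.417, -0.01, 1.614, 0.005, 1.111, -0.053], TCP at [255.865, 570.203, 205.425] pointing down, gripper open.
Joint ranges: [-2.81, 2.81], [-0.39, 2.02], [-1.27, 1.25], [0.06, 2.57], [-1.19, 4.33], [0.19, 2], [-2.82, 2.82]. Speed limits (rad/s): [1.89, 1.89, 2.39, 2.39, 3.01, 3.01, 3.01].

INTERFACE

Orientations are given as [roll, pitch, yaw] about the fixed x, y, z axes, in that order (R = Rz(yaw) Ry(pitch) Rx(roll)).
In Python, from bench import arm gives the robot as it stands.
- The arm moves only by the tool play_rows, never from a script. Its argument "steps" is a list that holds one entry, the list of rows, each a list of 4 numbers: the shift along the tool's x, y, z in m, then the turn about the tool's x in degrees. In form: [[[x, y, z, yaw], ...]]. A call has 1 to 12 rows; each row shifts and turns the commanded pose from where the row before left it, along the tool's axes as they then stand; what a row does not reach is not made up. A row lasts 1/12 s, in which the tool goes at most 41.7 mm and 7.16 degrees, less where a joint would pass 70% of its speed; a pose out of reach is approached as far as the arm can. A call with a gripper value outside its range is refused whole. "claw" is the opening in per cent of the stroke, from 0 (shut) to 100 (fully open), set as the call begins (left out, the last holds). The fingers move at their own pace and stop on an object; the grip force is fixed at half the most. Time passes only in rows, so rows that do not move let the fingers close. It gives the time, the measured TCP pose, the force and the opening at its end, in the units of the state.
- arm.observe(): the state, without advancing time (a new reading comes with each control period).
- arm.snapshot(name): name is "scene" or "side" or "wrist"; returns a dict with "color" (480x640x3 uint8, red, green, blue), "vertical_fov" (degrees; the focal length in pixels is half the picture's height over the tangent of half this angle, whatever the lens; pixels are square), "cx", "cy" (the principal point, pixels), "D" ([k1, k2, p1, p2, k3] as OpenCV has them; the pictures are not rectified), "R" (3x3) and "t" (3): a world point X has camera coordinates R X + t. Camera axes: x right, y down, z forward; pixel columns grow to the right and rows downward; lengths in mm; the calibration is good to about 2 mm. A picture is of the moment at which its call begins. There is no depth.
- arm.job_done(): hands the job in, once; it reports no verdict.
Trained networks look in the newest picture that a camera, given by its name, has taken for a name from the list of things; names that differ only in an ending like _2 or _b are one class to them, and where a whole thing is asked for, a point or a joint stands for the part that bears it (a point fixed in the world has none). Each returns a list of dicts, best first, with "p" (0 to 1); they miss things now and then, are a little off and sometimes report something else, mostly with a low value. They report only what shows in the picture. A call takes as long as a camera call. They do not tell look-alikes from the thing itself.
- arm.trace(camera, target): "mask" (480x640 bool, what is visible of it).
- arm.place_of(camera, target): "xyz" ([x, y, z] in mm, in world coordinates, good to about 4 mm: a listed point, or the origin of a listed thing).
The state is a dict: "clock": time; "qpos": joint angles; "dq": joint speeds; "effort": joint torques, N m; "tcp_pos": TCP position; "tcp_rot": TCP orientation; "force": force on the tool from outside, world axes, zero at the start; "ft_torque": the same for the moment, N m; "width": finger opening in mm.
Only numpy, scipy, OpenCV 4.12 (cv2) and the standard library are available. Lean on these libraries where they do the work, as an engineer would, in place of code of your own. Each camera call takes 0.05 s, during which the arm holds its last target.

TASK

Take the tiered snack stand apart from the top down so that its dishes can be passed round: draw the steel rod out by its knob and stand it in the steel cutlery pot, then set the small dish on the saucer, the middle dish on the stack of wooden coasters and the large dish on the cork mat. Set each dish down upright and in the middle of its place without dropping it, and leave the two glass tumblers where they are.

Things in the scene. Friction and masses are not known exactly. Their poses are not given: they have to be found in the camera images.
- rod_mid (a point): steel rod, loose, 90 g: 8 mm thick, 145 mm long, with a round knob (32 mm across, 34 mm tall) on top. It hangs by the knob in the bore of the dishes (2 mm play), upright; only the knob shows, topmost on the stand. Point: half-way along the whole 179 mm, z towards the knob, whose middle is 72.5 mm up; the lower end is 89.5 mm down. Comes clear of the hubs after rising 150 mm
- dish_small_mid (a point): small dish, topmost, loose white melamine, 110 g, 100 mm across, 50 mm tall: foot ring 56 mm across, 10 mm high; floor 14 mm, rim 24 mm above the underside; round upright hub in the middle, 26 mm across, up to the top, to take it by. The hub of the dish below reaches 10 mm into the foot ring (2 mm play). Point: on the axis, 25 mm above the underside, 25 mm below the hub's top, z up
- dish_middle_mid (a point): middle dish, second from the top, loose white melamine, 160 g, 132 mm across, 58 mm tall: foot ring 66 mm across, 10 mm high; floor 14 mm, rim 24 mm above the underside; hub 26 mm across, on which the small dish rests at first; sits on the large dish's hub in the same way. Point: on the axis, 29 mm above the underside, 29 mm below the hub's top, z up
- dish_large_mid (a point): large dish, lowest, loose white melamine, 210 g, 164 mm across, 58 mm tall: foot ring 76 mm across; floor 14 mm, rim 24 mm above the underside; hub 26 mm across. It sits on the stand's low round steel foot, fixed, 8 mm high, with a spigot 10 mm up into the foot ring. Whole stand 188 mm tall. Point: on the axis, 29 mm above the underside, 29 mm below the hub's top, z up
- saucer: round white ceramic saucer, loose, 240 g, 150 mm across, rim 16 mm high, with a flat middle about 90 mm across that lies 5 mm above the table. Origin at the centre of its underside, z up
- coasters: stack of four square wooden coasters, 96 x 96 mm, 20 mm high in all, which does not move. Origin at the centre of its underside, on the table, z up; its sides run along x and y
- cork_mat: round flat cork mat, 150 mm across, 8 mm thick, which does not move. Origin at the centre of its underside, on the table, z up
- pot: round steel cutlery pot, empty, open at the top, loose, 380 g: 62 mm across, 112 mm high, straight walls, 56 mm across inside, its inner floor 4 mm above the table. Origin at the centre of its underside, z up. The rod, let go in it, leans against its edge with the knob sticking out
- tumbler_a: clear glass tumbler, loose, 76 mm across the rim and 95 mm high, a bystander. Origin at the centre of its underside, z up
- tumbler_b: second clear glass tumbler, the same, a bystander. Origin at the centre of its underside, z up
There are look-alikes about, which are no part of the job. Leave any black or yellow look-alike of the part that bears dish_middle_mid alone.

How it is judged:
By the outcome, as a careful person would: the job done as asked, in the order asked, and still so for the second after the job is handed in, with the robot touching nothing.
It also fails if it takes over 115 s, if anything falls off the work surface, if the arm or the gripper's body presses on something with over 40 N, if the wrist force passes 120 N, or if a joint passes its speed limit or range.

## Working session

There is one attempt and no reset: what is moved stays moved. The work goes in short steps, Python scripts to look and compute and a tool call to move; the robot and the scene stay as the last step left them, time stands still between calls to the robot, and variables do not carry over. Pictures are saved under pics/ and viewed, and the job is handed in when it is done.

Besides the shell and the picture viewer there is one more tool, called after "Emit:" as name(argument=value, ...) on one line, values as JSON. play_rows: Moves the arm, as the interface text tells. Its arguments: {"type":"object","properties":{"steps":{"type":"array","items":{"type":"array","items":{"type":"array","items":{"type":"number"}}}},"claw":{"type":"number"}},"required":["steps"]}

```bash
ls; mkdir -p pics; cat > h.py <<'E'
import numpy as np,cv2
from bench import arm
def snap(n,f):
    s=arm.snapshot(n); cv2.imwrite('pics/'+f+'.png',s['color'][:,:,::-1]); return s
def cal(s):
    f=240/np.tan(np.radians(s['vertical_fov'])/2)
    K=np.array([[f,0,s['cx']],[0,f,s['cy']],[0,0,1]]);return K,np.array(s['D'],float),np.array(s['R']),np.array(s['t'])
def proj(s,X):
    K,D,R,t=cal(s); return cv2.projectPoints(np.array(X,float).reshape(-1,3),cv2.Rodrigues(R)[0],t,K,D)[0].reshape(-1,2)
def ray(s,uv,z):
    K,D,R,t=cal(s); p=cv2.undistortPoints(np.array(uv,float).reshape(-1,1,2),K,D).reshape(-1,2)
    d=np.c_[p,np.ones(len(p))]@R; c=-R.T@t
    return c+d*((z-c[2])/d[:,2])[:,None]
E
python3 - <<'E'
from h import *
a=snap('scene','s0');b=snap('side','d0');c=snap('wrist','w0')
for n,s in (('scene',a),('side',b),('wrist',c)): 
    K,D,R,t=cal(s);print(n,K[0,0],-R.T@t,R[2])
for cam in('scene','side','wrist'):
  for x in ['rod_mid','dish_small_mid','dish_middle_mid','dish_large_mid','saucer','coasters','cork_mat','pot','tumbler_a']:
    print(cam,x,[(np.round(r['xyz']).tolist(),round(r['p'],2)) for r in arm.place_of(cam,x)])
print(arm.observe())
E
```

```text
pics
scene 561.8541341503881 [1362.54144458   98.32165977 1234.46592208] [-0.55607758 -0.12115322 -0.82225277]
side 512.1199908479748 [ 117.22291343 -703.49090361 1048.023373  ] [ 0.40623744  0.50330629 -0.76266239]
wrist 398.96505481023587 [188.17580746 599.63792775 384.61187948] [ 0.22955949 -0.10456046 -0.9676619 ]
scene rod_mid []
scene dish_small_mid [([656.0, -147.0, 129.0], 0.64)]
scene dish_middle_mid [([654.0, -149.0, 88.0], 0.98), ([760.0, 329.0, 29.0], 0.76), ([519.0, -542.0, 29.0], 0.59)]
scene dish_large_mid [([653.0, -148.0, 34.0], 0.78)]
scene saucer [([457.0, -328.0, -1.0], 0.89)]
scene coasters [([681.0, 146.0, -2.0], 0.92)]
scene cork_mat []
scene pot [([449.0, 320.0, 3.0], 0.64)]
scene tumbler_a [([774.0, -36.0, -1.0], 0.83), ([652.0, -146.0, 86.0], 0.71), ([672.0, -402.0, -3.0], 0.58)]
side rod_mid []
side dish_small_mid [([653.0, -146.0, 131.0], 0.58)]
side dish_middle_mid [([518.0, -544.0, 26.0], 0.84), ([766.0, 324.0, 31.0], 0.7), ([652.0, -148.0, 83.0], 0.65), ([670.0, -398.0, -2.0], 0.15)]
side dish_large_mid [([653.0, -150.0, 35.0], 0.59)]
side saucer [([456
[... 386 characters left out ...]
50.0, 322.0, -2.0], 0.88)]
wrist tumbler_a []
{'clock': 1.5, 'qpos': array([-1.19049178,  0.41742652, -0.01029585,  1.61362658,  0.00469984,
        1.11068753, -0.05298149]), 'dq': array([-0.0005209 ,  0.00135285,  0.00049173, -0.00031226,  0.00064929,
        0.00100846,  0.00058041]), 'effort': array([ 1.58628576e-03, -8.51009130e+01,  6.39028754e-01, -4.26298428e+01,
       -4.87913517e-02,  1.35120758e-02,  8.63441073e-05]), 'tcp_pos': array([255.86700757, 570.18880565, 205.39736814]), 'tcp_rot': array([-2.79984949,  1.57066697, -1.65083988]), 'force': array([-0.22658133,  0.56000529,  0.00284033]), 'ft_torque': array([-0.00851231, -0.04432608, -0.00299427]), 'width': 94.43305039247514}
```

View pics/s0.png

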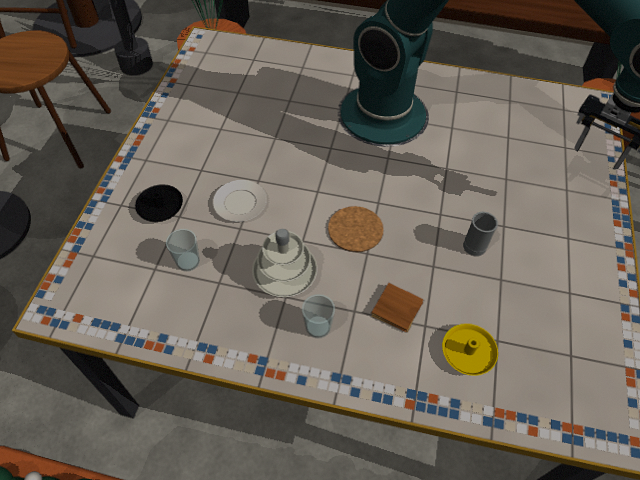

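View pics/d0.png

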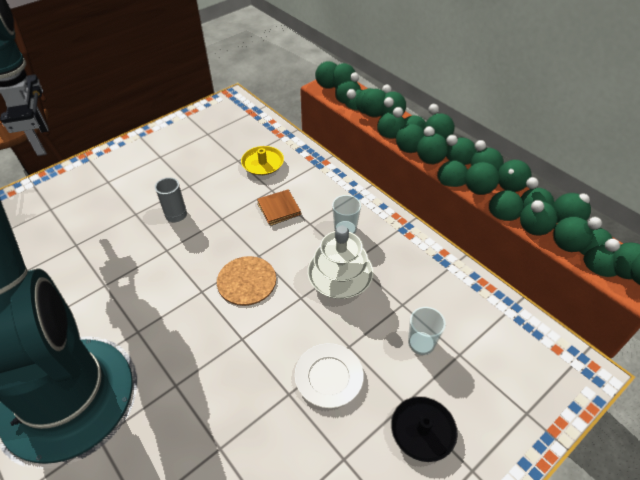

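View pics/w0.png

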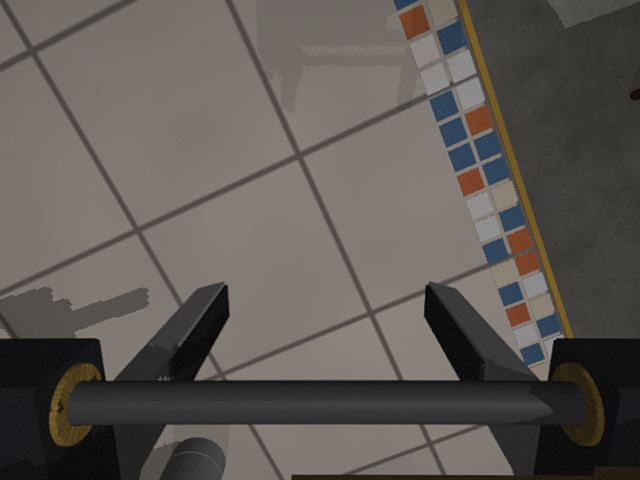

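```bash
cat >> h.py <<'E'
from scipy.spatial.transform import Rotation as Ro
def T():
    o=arm.observe(); R=Ro.from_euler('xyz',o['tcp_rot']).as_matrix(); return o,R
def plan(dst):
    o,R=T(); d=np.array(dst,float)-o['tcp_pos']; print('clk',round(o['clock'],2),'tcp',o['tcp_pos'].round(1),'w',round(o['width'],1),'f',o['force'].round(1),'ang',np.degrees(np.arctan2(R[1,2],R[0,2])).round(2),'tilt',R[:,0].round(3)); print('tool delta mm',(R.T@d).round(1),'rows>=',np.linalg.norm(d)/41)
def mask(cam,t,i=0):
    r=arm.trace(cam,t); return r
E
python3 - <<'E'
from h import *
import sys
S={}
for cam in('scene','side'):
  s=arm.snapshot(cam);S[cam]=s
  for x,z,r in [('saucer',16,75),('coasters',20,48),('cork_mat',8,75),('pot',0,31),('rod_mid',171,16),('dish_small_mid',128,50),('dish_large_mid',32,82)]:
    for m in arm.trace(cam,x)[:2]:
      mk=m['mask'].astype(np.uint8); c=max(cv2.findContours(mk,0,1)[0],key=cv2.contourArea)
      P=ray(s,c.reshape(-1,2)+0.0,z)
      (cx,cy),rr=cv2.minEnclosingCircle(P[:,:2].astype(np.float32))
      q=proj(s,[[cx,cy,z]])[0]
      print(cam,x,round(m['p'],2),mk.sum(),'pix',np.array(np.nonzero(mk)).mean(1)[::-1].round(),'circ',round(cx,1),round(cy,1),round(rr,1),'mean',P.mean(0).round(1)[:2], 'bbox',P.min(0)[:2].round(),P.max(0)[:2].round())
np.save('x.npy',0)
o,R=T();print(R.round(3))
im=S['scene']['color'][200:320,220:380];im2=S['side']['color'][210:330,280:440]
cv2.imwrite('pics/crop1.png',cv2.resize(np.hstack([im,im2])[:,:,::-1],None,fx=2.5,fy=2.5,interpolation=2))
E
```

```text
scene saucer 0.74 1739 pix [240. 200.] circ 455.5 -326.5 74.4 mean [ 455.7 -325.7] bbox [ 381. -400.] [ 528. -253.]
scene coasters 0.95 1536 pix [397. 308.] circ 691.1 148.3 67.8 mean [692.2 148. ] bbox [629.  90.] [752. 207.]
scene coasters 0.57 1072 pix [480. 234.] circ 420.3 332.1 79.1 mean [420.2 332.5] bbox [343. 291.] [499. 377.]
scene cork_mat 0.65 1907 pix [356. 229.] circ 471.8 4.6 76.5 mean [473.1   4.5] bbox [397. -66.] [548.  78.]
scene pot 0.77 1026 pix [480. 233.] circ 403.5 334.6 79.4 mean [403.2 336.3] bbox [326. 294.] [481. 381.]
scene rod_mid 0.46 218 pix [283. 237.] circ 654.8 -143.0 24.6 mean [ 653.9 -142.3] bbox [ 630. -161.] [ 679. -124.]
scene dish_small_mid 0.74 886 pix [284. 250.] circ 653.2 -142.6 48.6 mean [ 654.4 -141.9] bbox [ 605. -191.] [701. -95.]
scene dish_small_mid 0.71 1969 pix [355. 229.] circ 559.2 12.9 69.3 mean [559.7  13.3] bbox [490. -52.] [628.  79.]
scene dish_large_mid 0.88 1128 pix [286. 281.] circ 654.0 -142.9 81.5 mean [ 678.5 -134.7] bbox [ 598. -224.] [735. -63.]
side saucer 0.73 3351 pix [329. 375.] circ 454.7 -329.8 74.4 mean [ 453.
[... 326 characters left out ...]
0.2 383.8] bbox [419. 290.] [525. 480.]
side pot 0.24 1041 pix [340. 267.] circ 694.8 -103.1 71.6 mean [ 682.6 -116.4] bbox [ 624. -173.] [764. -36.]
side rod_mid 0.6 201 pix [341. 234.] circ 650.2 -149.4 25.8 mean [ 649.6 -148.5] bbox [ 629. -170.] [ 671. -126.]
side dish_small_mid 0.65 1037 pix [340. 267.] circ 622.1 -177.0 62.1 mean [ 611.1 -188.9] bbox [ 562. -237.] [ 681. -118.]
side dish_small_mid 0.59 918 pix [341. 248.] circ 650.2 -148.0 49.6 mean [ 649.4 -149.1] bbox [ 602. -197.] [699. -98.]
side dish_large_mid 0.97 1217 pix [340. 283.] circ 649.2 -148.1 81.1 mean [ 631.1 -166.9] bbox [ 570. -229.] [725. -72.]
[[-0.    -0.912  0.409]
 [-0.     0.409  0.912]
 [-1.    -0.    -0.   ]]
```

View pics/crop1.png

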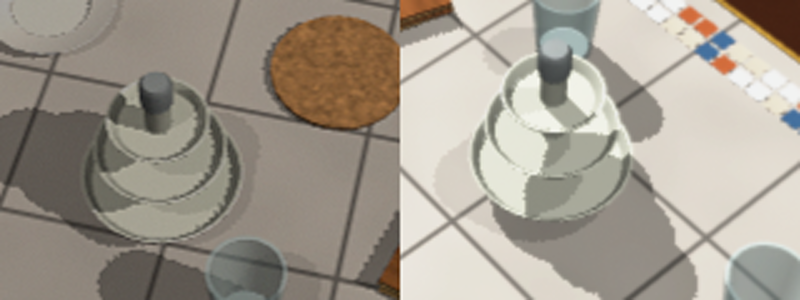

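Emit:
play_rows(steps=[[[-0.004,0,0,5.487],[-0.004,0,0,5.487],[-0.004,0,0,5.487],[-0.004,0,0,5.487],[-0.004,0,0,5.487],[-0.004,0,0,5.487],[-0.004,0,0,5.487],[-0.004,0,0,5.487],[-0.004,0,0,5.487],[-0.004,0,0,5.487],[-0.004,0,0,5.487],[-0.004,0,0,5.487]]], claw=75)

```text
clock: 3.3
tcp_pos: [255.8, 570.2, 253.6]
tcp_rot: [-2.157, 1.571, -2.162]
force: [-0.1, -0.1, 0.8]
width: 70.7
```

```bash
python3 -c "
from h import *
plan([652,-146,290]);print(arm.observe()['qpos'].round(2))"
```

```text
clk 3.3 tcp [255.8 570.2 253.6] w 70.7 f [-0.1 -0.1  0.8] ang -0.28 tilt [-0. -0. -1.]
tool delta mm [ -36.3 -714.2  399.7] rows>= 19.98223112442787
[-1.35  0.38  0.21  1.56 -0.08  1.2  -1.14]
```

Emit:
play_rows(steps=[[[-0.003,-0.03,0.0167,0],[-0.003,-0.03,0.0167,0],[-0.003,-0.03,0.0167,0],[-0.003,-0.03,0.0167,0],[-0.003,-0.03,0.0167,0],[-0.003,-0.03,0.0167,0],[-0.003,-0.03,0.0167,0],[-0.003,-0.03,0.0167,0],[-0.003,-0.03,0.0167,0],[-0.003,-0.03,0.0167,0],[-0.003,-0.03,0.0167,0],[-0.003,-0.03,0.0167,0]]])

```text
clock: 4.3
tcp_pos: [456.7, 208.6, 289.9]
tcp_rot: [0.931, 1.57, 0.931]
force: [0.8, 0.2, -0.6]
width: 70.5
```

Emit:
play_rows(steps=[[[0,-0.03,0.0167,0],[0,-0.03,0.0167,0],[0,-0.03,0.0167,0],[0,-0.03,0.0167,0],[0,-0.03,0.0167,0],[0,-0.03,0.0167,0],[0,-0.03,0.0167,0],[0,-0.03,0.0167,0],[0,-0.03,0.0167,0],[0,-0.03,0.0167,0],[0,-0.03,0.0167,0],[0,-0.024,0.0157,0]]])

```text
clock: 5.3
tcp_pos: [656.0, -146.4, 289.4]
tcp_rot: [-1.854, 1.57, -1.855]
force: [0.2, -0.4, 0.1]
width: 70.5
```

```bash
python3 -c "
from h import *
s=snap('wrist','w1')
plan([652,-146,290]);print(arm.observe()['qpos'].round(2))
for x in ['rod_mid','dish_small_mid','dish_middle_mid','dish_large_mid']: print(x,[(r['xyz'].round(1) if hasattr(r['xyz'],'round') else r['xyz'],r['p']) for r in arm.place_of('wrist',x)])
print(proj(s,[[652,-146,188],[652,-146,154]]))
for x,z in [('rod_mid',188),('dish_small_mid',128),('dish_middle_mid',80),('dish_large_mid',32)]:
    for m in arm.trace('wrist',x)[:2]:
      mk=m['mask'].astype(np.uint8); c=max(cv2.findContours(mk,0,1)[0],key=cv2.contourArea)
      P=ray(s,c.reshape(-1,2)+0.0,z)
      print(x,m['p'],mk.sum(),cv2.minEnclosingCircle(P[:,:2].astype(np.float32)),P.min(0),P.max(0))
"
```

```text
clk 5.35 tcp [ 656.9 -150.7  288.9] w 70.5 f [-1.3 -4.  -1.5] ang -0.27 tilt [-0.001 -0.003 -1.   ]
tool delta mm [-1.1  4.7 -5. ] rows>= 0.1691319583883738
[-0.24  0.51  0.63  1.39 -0.3   1.34  0.4 ]
rod_mid []
dish_small_mid [([647.4, -147.4, 132.2], 0.6)]
dish_middle_mid []
dish_large_mid []
[[322.09982643 245.38340512]
 [322.55200217 234.89725272]]
rod_mid 0.95 1547 ((651.8821411132812, -143.33773803710938), 17.2203311920166) [ 636.60434467 -160.1610256   188.        ] [ 666.50421842 -126.51418914  188.        ]
dish_small_mid 0.88 8344 ((651.3924560546875, -147.39869689941406), 49.9424934387207) [ 602.11984092 -196.64038237  128.        ] [700.30857462 -98.50327701 128.        ]
dish_middle_mid 0.7 3882 ((651.5082397460938, -146.67413330078125), 66.30001068115234) [ 585.28724957 -195.6018949    80.        ] [716.27805756 -81.49406355  80.        ]
dish_large_mid 0.91 3447 ((650.8190307617188, -146.8714141845703), 81.8366470336914) [ 569.20384989 -204.68587643   32.        ] [732.22601234 -66.11286037  32.        ]
```

View pics/w1.png

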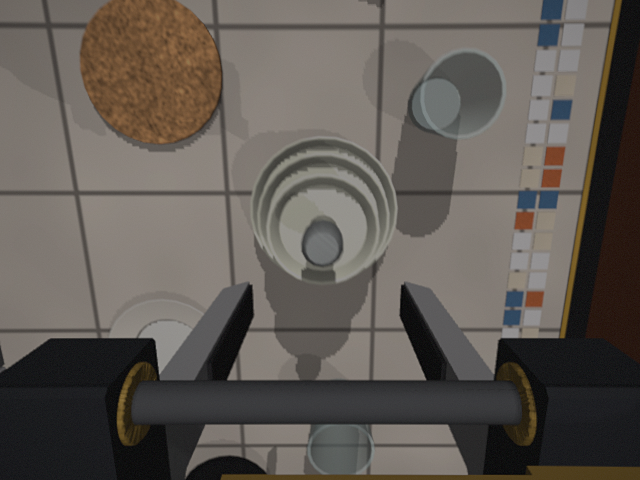

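Emit:
play_rows(steps=[[[0,0.004,-0.0055,0],[0.02,0,0,0],[0.02,0,0,0],[0.02,0,0,0],[0,0,0,0],[0,0,0,0]]])

```text
clock: 6.25
tcp_pos: [649.6, -139.1, 229.6]
tcp_rot: [2.928, 1.57, 2.928]
force: [-0.4, -0.8, 1.0]
width: 70.5
```

```bash
python3 -c "
from h import *
plan([651.3,-146.8,151])
s=snap('wrist','w2')
for x,z in [('rod_mid',188),('dish_small_mid',128),('dish_middle_mid',80),('dish_large_mid',32)]:
    for m in arm.trace('wrist',x)[:1]:
      mk=m['mask'].astype(np.uint8); c=max(cv2.findContours(mk,0,1)[0],key=cv2.contourArea)
      P=ray(s,c.reshape(-1,2)+0.0,z)
      print(x,m['p'],mk.sum(),cv2.minEnclosingCircle(P[:,:2].astype(np.float32)),P.min(0),P.max(0))
"
```

```text
clk 6.25 tcp [ 649.6 -139.1  229.6] w 70.5 f [-0.4 -0.8  1. ] ang 0.03 tilt [-0.001  0.    -1.   ]
tool delta mm [78.6 -7.7  1.8] rows>= 1.9260927958997955
rod_mid 0.71 2513 ((651.2203979492188, -141.94100952148438), 18.222196578979492) [ 636.08601653 -160.05995443  188.        ] [ 666.68379349 -123.74948453  188.        ]
dish_small_mid 0.97 11481 ((651.6046752929688, -147.07505798339844), 50.25404739379883) [ 601.39037639 -196.11516313  128.        ] [701.84358819 -97.95222311 128.        ]
dish_middle_mid 0.65 4834 ((651.4256591796875, -147.05511474609375), 65.47103881835938) [ 586.09097543 -179.6627769    80.        ] [715.88550125 -82.42291567  80.        ]
dish_large_mid 0.8 4428 ((650.7444458007812, -146.65623474121094), 81.93032836914062) [ 569.08992335 -180.57130044   32.        ] [732.26206183 -65.99268847  32.        ]
```

Emit:
play_rows(steps=[[[0,-0.0079,0.0017,0],[0,0,0,0],[0.02,0,0,0],[0.02,0,0,0],[0.02,0,0,0],[0.0186,0,0,0],[0,0,0,0],[0,0,0,0]]])

```text
clock: 7.17
tcp_pos: [651.5, -148.2, 150.8]
tcp_rot: [-2.93, 1.57, -2.93]
force: [0.8, -0.2, 0.2]
width: 70.4
```

```bash
python3 -c "
from h import *
plan([651.3,-147,151])
s=snap('wrist','w3')
"
```

```text
clk 7.17 tcp [ 651.5 -148.2  150.8] w 70.4 f [ 0.8 -0.2  0.2] ang -0.04 tilt [-0.001 -0.    -1.   ]
tool delta mm [-0.2  1.2 -0.2] rows>= 0.029146226682889187
```

View pics/w3.png

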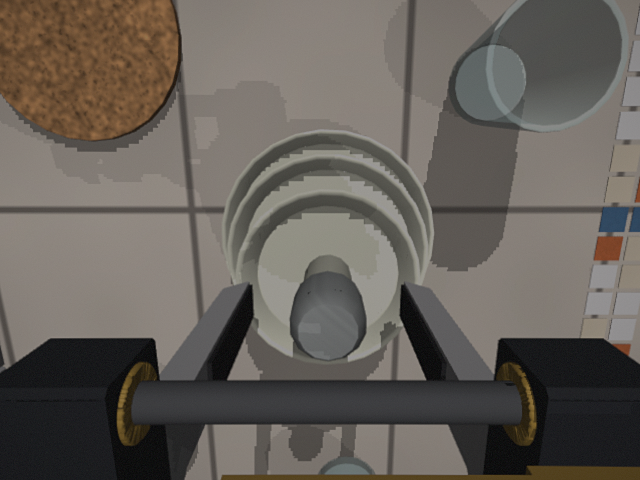

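Emit:
play_rows(steps=[[[0,0.001,0,0],[0,0,0,0],[0,0,0,0],[0,0,0,0],[0,0,0,0],[0,0,0,0]]], claw=0)

```text
clock: 7.72
tcp_pos: [651.8, -146.8, 151.1]
tcp_rot: [-0.375, 1.571, -0.375]
force: [-0.4, 0.2, 0.4]
width: 34.0
```

Emit:
play_rows(steps=[[[-0.005,0,0,0],[-0.01,0,0,0],[-0.01,0,0,0],[-0.01,0,0,0],[0,0,0,0]]])

```text
clock: 8.13
tcp_pos: [652.7, -147.2, 188.8]
tcp_rot: [-0.174, 1.567, -0.174]
force: [0.2, -0.8, -0.5]
width: 31.0
```

```bash
python3 -c "
from h import *
plan([651.3,-147,320])
s=snap('side','d1')
cv2.imwrite('pics/d1c.png',cv2.resize(s['color'][180:330,260:460,::-1],None,fx=3,fy=3))
"
```

```text
clk 8.13 tcp [ 652.7 -147.2  188.8] w 31.0 f [ 0.2 -0.8 -0.5] ang -0.01 tilt [ 0.003 -0.001 -1.   ]
tool delta mm [-1.312e+02  1.000e-01 -1.000e+00] rows>= 3.199595892859458
```

View pics/d1c.png

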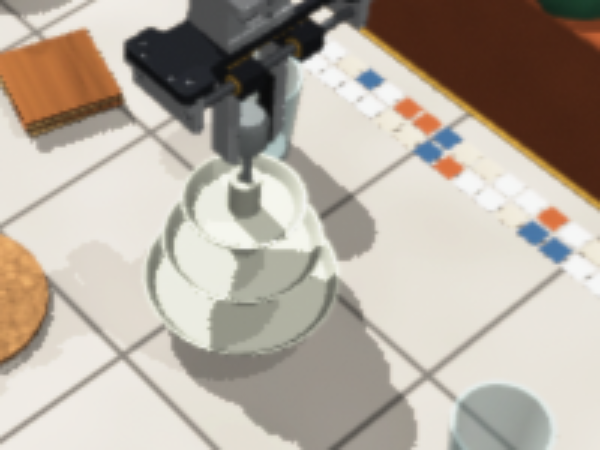

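Emit:
play_rows(steps=[[[-0.013,0,0,0],[-0.015,0,0,0],[-0.015,0,0,0],[-0.015,0,0,0],[-0.015,0,0,0],[-0.015,0,0,0],[-0.015,0,0,0],[-0.015,0,0,0],[-0.015,0,0,0],[-0.005,0,0,0],[0,0,0,0]]])

```text
clock: 9.1
tcp_pos: [652.0, -147.0, 325.3]
tcp_rot: [-0.227, 1.569, -0.227]
force: [-0.2, 0.2, -0.6]
width: 31.3
```

```bash
python3 -c "
from h import *
plan([450,320,320])
s=snap('side','d2')
cv2.imwrite('pics/d2c.png',cv2.resize(s['color'][130:330,240:460,::-1],None,fx=2.7,fy=2.7))
s=snap('scene','s2')
cv2.imwrite('pics/s2c.png',cv2.resize(s['color'][130:330,180:400,::-1],None,fx=2.7,fy=2.7))
"
```

```text
clk 9.1 tcp [ 652.  -147.   325.3] w 31.3 f [-0.2  0.2 -0.6] ang -0.02 tilt [ 0.002 -0.    -1.   ]
tool delta mm [   4.7  467.  -202.2] rows>= 12.411279349052073
```

View pics/d2c.png

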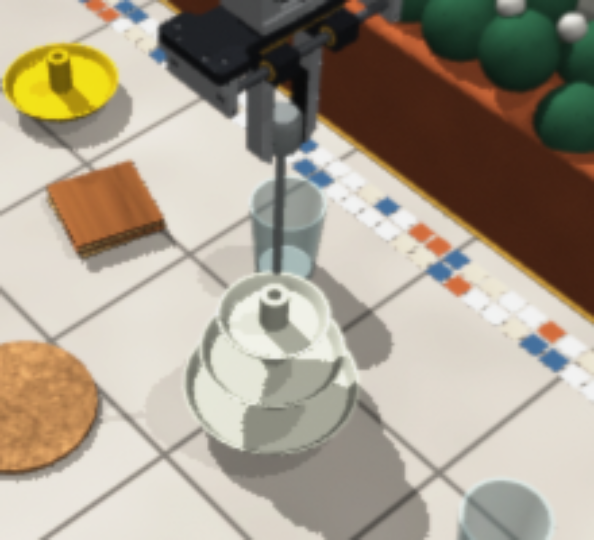

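View pics/s2c.png

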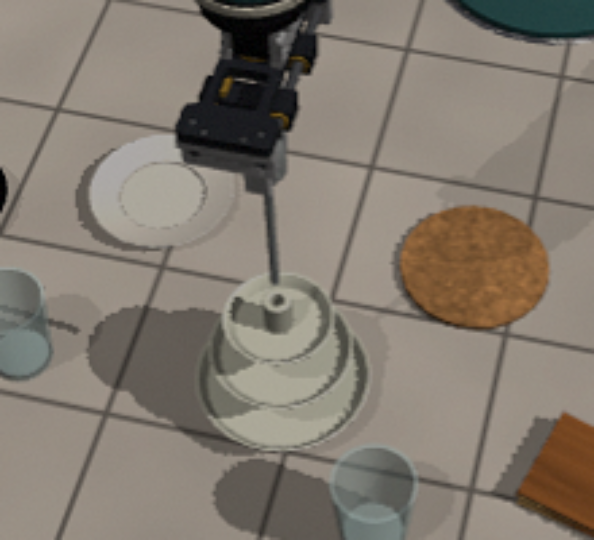

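Emit:
play_rows(steps=[[[0,0.015,-0.006,0],[0,0.03,-0.013,0],[0,0.03,-0.013,0],[0,0.03,-0.013,0],[0,0.03,-0.013,0],[0,0.03,-0.013,0],[0,0.03,-0.013,0],[0,0.03,-0.013,0],[0,0.03,-0.013,0],[0,0.03,-0.013,0],[0,0.03,-0.013,0],[0,0.03,-0.013,0]]])

```text
clock: 10.2
tcp_pos: [501.4, 199.6, 323.0]
tcp_rot: [-2.618, 1.57, -2.617]
force: [0.4, 1.0, -1.6]
width: 31.4
```

Emit:
play_rows(steps=[[[0,0.03,-0.013,0],[0,0.03,-0.013,0],[0,0.03,-0.013,0],[0,0.022,-0.01,0],[0,0.01,-0.004,0],[0,0,0,0],[0,0,0,0]]])

```text
clock: 10.78
tcp_pos: [449.9, 319.7, 323.2]
tcp_rot: [-2.008, 1.57, -2.008]
force: [1.2, 0.1, -1.0]
width: 31.5
```

```bash
python3 -c "
from h import *
plan([450,320,170])
for c in ['wrist','side','scene']:
  s=snap(c,c+'3')
  print(c,[(np.round(r['xyz'],1),r['p']) for r in arm.place_of(c,'pot')[:2]], [(np.round(r['xyz'],1),r['p']) for r in arm.place_of(c,'rod_mid')[:2]])
  x,y=arm.observe()['tcp_pos'][:2]
  print(proj(s,[[x,y,183],[x,y,345],[450,320,112],[450,320,0]]).round(0).tolist())
s=arm.snapshot('side');a=s['color'][80:240,60:260];s=arm.snapshot('scene');b=s['color'][120:280,400:600]
cv2.imwrite('pics/c3.png',cv2.resize(np.hstack([a,b])[:,:,::-1],None,fx=2,fy=2))
"
```

```text
clk 10.78 tcp [449.9 319.7 323.2] w 31.5 f [ 1.2  0.1 -1. ] ang -0.0 tilt [-0.001 -0.001 -1.   ]
tool delta mm [153.2   0.5   0.2] rows>= 3.736646442923047
wrist [(array([451.3, 323.3,  -0.5]), 0.56)] [(array([447.8, 315.5, 276.9]), 0.63)]
[[328.0, 235.0], [330.0, 320.0], [328.0, 218.0], [327.0, 201.0]]
side [(array([449.7, 319.4,   0.9]), 0.86)] [(array([450.9, 319.9, 268.6]), 0.69)]
[[160.0, 165.0], [143.0, 111.0], [167.0, 185.0], [176.0, 214.0]]
scene [] []
[[490.0, 203.0], [509.0, 157.0], [483.0, 221.0], [473.0, 246.0]]
```

View pics/c3.png

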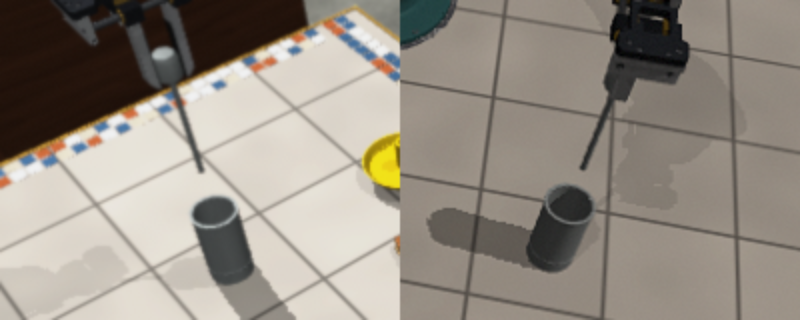

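View pics/wrist3.png

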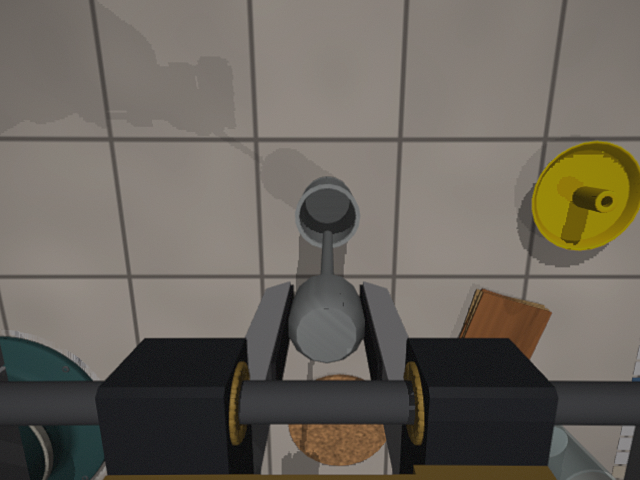

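Emit:
play_rows(steps=[[[0.01,0.0005,0,0],[0.02,0,0,0],[0.02,0,0,0],[0.02,0,0,0],[0.02,0,0,0],[0.02,0,0,0],[0.02,0,0,0],[0.02,0,0,0],[0.015,0,0,0],[0.006,0,0,0],[0,0,0,0],[0,0,0,0]]])

```text
clock: 12.33
tcp_pos: [449.9, 320.8, 153.1]
tcp_rot: [-0.941, 1.571, -0.941]
force: [0.6, 0.1, -0.9]
width: 31.3
```

Emit:
play_rows(steps=[[[0.002,0,0,0],[0.001,0,0,0],[0.001,0,0,0],[0,0,0,0]]])

```text
clock: 12.67
tcp_pos: [449.9, 320.9, 149.1]
tcp_rot: [0.742, 1.57, 0.742]
force: [0.3, -0.3, -0.6]
width: 31.4
```

Emit:
play_rows(steps=[[[0.001,0,0,0],[0.001,0,0,0],[0,0,0,0]]])

```text
clock: 12.92
tcp_pos: [449.8, 320.7, 146.7]
tcp_rot: [-2.202, 1.571, -2.202]
force: [0.2, -0.6, -1.3]
width: 31.4
```

```bash
python3 -c "
from h import *
plan([450,320,250])
s=arm.snapshot('side');a=s['color'][80:240,60:260];s=arm.snapshot('scene');b=s['color'][120:280,400:600]
cv2.imwrite('pics/c4.png',cv2.resize(np.hstack([a,b])[:,:,::-1],None,fx=2,fy=2))
"
```

```text
clk 12.92 tcp [449.8 320.7 146.7] w 31.4 f [ 0.2 -0.6 -1.3] ang -0.01 tilt [-0. -0. -1.]
tool delta mm [-103.3   -0.8    0.2] rows>= 2.5191593546709052
```

View pics/c4.png

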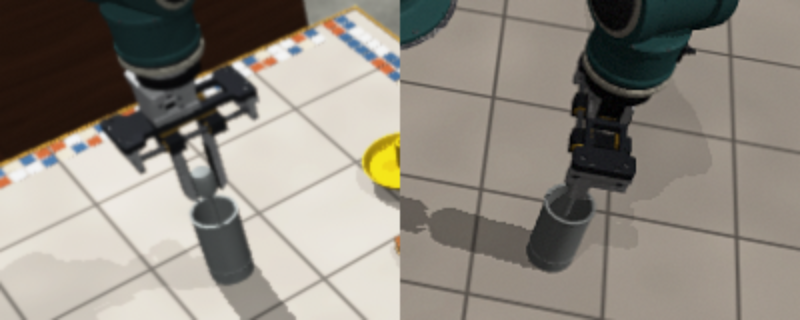

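Emit:
play_rows(steps=[[[0.001,0,0,0],[0,0,0,0],[0,0,0,0],[0,0,0,0],[0,0,0,0],[0,0,0,0],[0,0,0,0]]], claw=100)

```text
clock: 13.6
tcp_pos: [449.8, 320.7, 145.9]
tcp_rot: [-1.263, 1.571, -1.263]
force: [0.3, -0.9, 0.0]
width: 74.3
```

```bash
python3 -c "
from h import *
plan([450,320,250])
s=arm.snapshot('side');a=s['color'][80:240,60:260];s=arm.snapshot('scene');b=s['color'][120:280,400:600]
cv2.imwrite('pics/c5.png',cv2.resize(np.hstack([a,b])[:,:,::-1],None,fx=2,fy=2))
snap('wrist','w5')
"
```

```text
clk 13.6 tcp [449.8 320.7 145.9] w 74.3 f [ 0.3 -0.9  0. ] ang -0.01 tilt [ 0. -0. -1.]
tool delta mm [-104.1   -0.7    0.2] rows>= 2.540148619603542
```

View pics/c5.png

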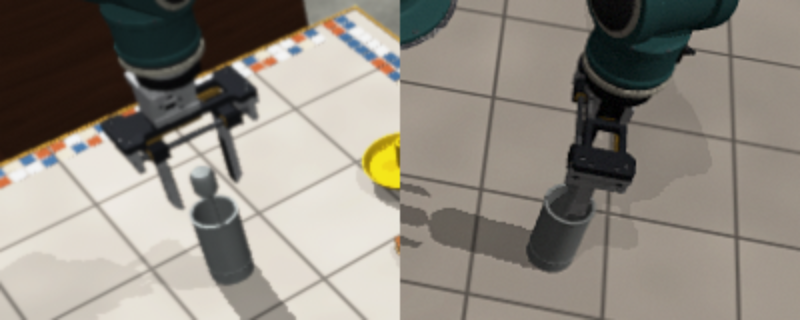

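View pics/w5.png

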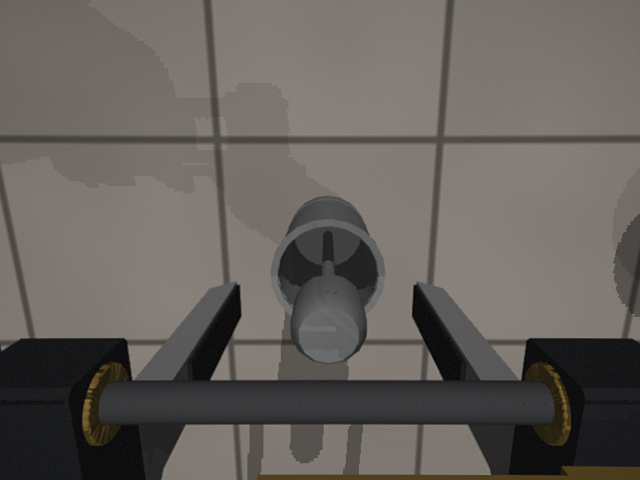

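Emit:
play_rows(steps=[[[-0.02,0,0,0],[-0.03,0,0,0],[-0.03,0,0,0],[-0.03,0,0,0],[0,-0.015,0.0065,0],[0,-0.03,0.013,0],[0,-0.03,0.013,0],[0,-0.03,0.013,0],[0,-0.03,0.013,0],[0,-0.03,0.013,0],[0,-0.03,0.013,0],[0,-0.03,0.013,0]]])

```text
clock: 14.75
tcp_pos: [547.6, 94.2, 256.0]
tcp_rot: [0.64, 1.57, 0.64]
force: [1.5, 0.2, 0.1]
width: 93.9
```

Emit:
play_rows(steps=[[[0,-0.03,0.013,0],[0,-0.03,0.013,0],[0,-0.03,0.013,0],[0,-0.03,0.013,0],[0,-0.03,0.013,0],[0,-0.03,0.013,0],[0,-0.03,0.013,0],[0,-0.022,0.0095,0],[0,-0.01,0.004,0],[0,0,0,0],[0,0,0,0]]], claw=55)

```text
clock: 15.67
tcp_pos: [651.6, -146.0, 255.6]
tcp_rot: [2.916, 1.57, 2.915]
force: [-0.5, 0.4, 0.1]
width: 51.4
```

```bash
cat > ms.py <<'E'
from h import *
import sys
def rims(cam,L):
  s=snap(cam,sys.argv[1]) 
  for x,z in L:
    for m in arm.trace(cam,x)[:1]:
      mk=m['mask'].astype(np.uint8); c=max(cv2.findContours(mk,0,1)[0],key=cv2.contourArea)
      P=ray(s,c.reshape(-1,2)+0.0,z)
      print(x,round(m['p'],2),mk.sum(),np.round(sum(map(list,[cv2.minEnclosingCircle(P[:,:2].astype(np.float32))[0]]),[]),1),cv2.minEnclosingCircle(P[:,:2].astype(np.float32))[1])
  return s
E
python3 - a w6 <<'E'
import sys; sys.argv=['','w6']
from ms import *
plan([651.3,-147,124])
rims('wrist',[('dish_small_mid',128),('dish_middle_mid',80),('dish_large_mid',32)])
s=snap('scene','s6'); s=snap('side','d6')
for c in('scene','side'): print([(np.round(r['xyz'],1),r['p']) for r in arm.place_of(c,'rod_mid')[:2]],[(np.round(r['xyz'],1),r['p']) for r in arm.place_of(c,'pot')[:2]])
E
```

```text
clk 15.67 tcp [ 651.6 -146.   255.6] w 51.4 f [-0.5  0.4  0.1] ang -0.03 tilt [-0.  0. -1.]
tool delta mm [131.6  -1.   -0.2] rows>= 3.2100306190810013
dish_small_mid 0.67 12000 [ 651.3 -147.2] 50.09825134277344
dish_middle_mid 0.92 4559 [ 651.6 -147.3] 66.45881652832031
[(array([452.6, 321.7,  94.7]), 0.61)] [(array([4.478e+02, 3.184e+02, 4.000e-01]), 0.81)]
[(array([449.2, 319.2,  89.1]), 0.78)] [(array([449.4, 317.8,   0.8]), 0.61), (array([4.665e+02, 2.100e+00, 2.000e-01]), 0.15)]
```

View pics/w6.png

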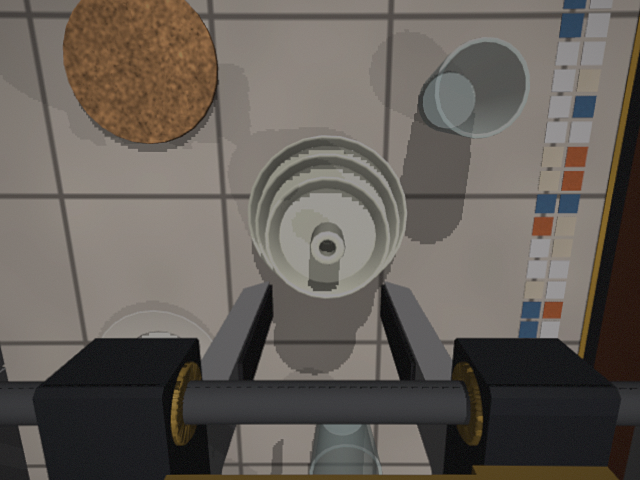

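View pics/d6.png

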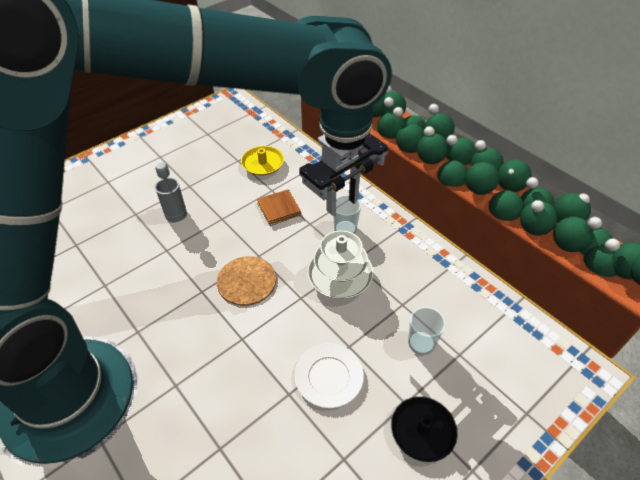

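Emit:
play_rows(steps=[[[0.015,-0.001,0,0],[0.025,0,0,0],[0.025,0,0,0],[0.025,0,0,0],[0.02,0,0,0],[0.013,0,0,0],[0.008,0,0,0],[0,0,0,0],[0,0,0,0]]])

```text
clock: 16.92
tcp_pos: [652.1, -147.5, 125.6]
tcp_rot: [-0.476, 1.57, -0.476]
force: [0.7, -0.9, -0.3]
width: 51.9
```

Emit:
play_rows(steps=[[[0,0,0,0],[0,0,0,0],[0,0,0,0],[0,0,0,0],[0,0,0,0],[0,0,0,0],[0,0,0,0]]], claw=0)

```text
clock: 17.5
tcp_pos: [652.0, -147.3, 125.3]
tcp_rot: [-0.178, 1.57, -0.178]
force: [-0.5, 0.4, 6.0]
width: 24.7
```

```bash
python3 - <<'E'
import sys; sys.argv=['','w7']
from ms import *
plan([651.3,-147,124])
rims('wrist',[('dish_small_mid',128),('dish_middle_mid',80),('dish_large_mid',32)])
E
```

```text
clk 17.5 tcp [ 652.  -147.3  125.3] w 24.7 f [-0.5  0.4  6. ] ang -0.01 tilt [ 0.001 -0.    -1.   ]
tool delta mm [ 1.3  0.3 -0.7] rows>= 0.03670090546791826
dish_small_mid 0.55 23465 [ 651.  -147.1] 49.410369873046875
dish_middle_mid 0.86 9738 [ 651.2 -145.7] 65.77497100830078
dish_large_mid 0.73 7017 [ 651.1 -146.5] 81.82365417480469
```

View pics/w7.png

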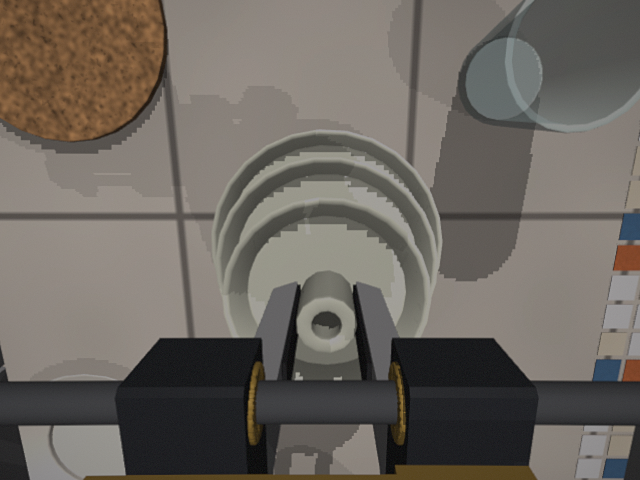

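Emit:
play_rows(steps=[[[-0.002,0,0,0],[-0.005,0,0,0],[-0.008,0,0,0],[-0.01,0,0,0],[-0.01,0,0,0],[-0.005,0,0,0],[0,0,0,0]]])

```text
clock: 18.28
tcp_pos: [652.4, -147.5, 166.7]
tcp_rot: [-0.137, 1.568, -0.138]
force: [-0.3, -0.1, -1.6]
width: 24.9
```

```bash
python3 - <<'E'
import sys; sys.argv=['','w8']
from ms import *
plan([455,-328,165])
rims('wrist',[('dish_small_mid',168),('dish_middle_mid',80),('dish_large_mid',32)])
snap('side','d8')
E
```

```text
clk 18.28 tcp [ 652.4 -147.5  166.7] w 24.9 f [-0.3 -0.1 -1.6] ang -0.01 tilt [ 0.002 -0.    -1.   ]
tool delta mm [   1.3 -180.6 -197.4] rows>= 6.524698612187432
dish_small_mid 0.91 23283 [ 651.5 -147.7] 49.68262481689453
dish_middle_mid 0.89 7564 [ 651.2 -144. ] 65.164306640625
dish_large_mid 0.85 5169 [ 651.3 -146.8] 81.36857604980469
```

View pics/d8.png

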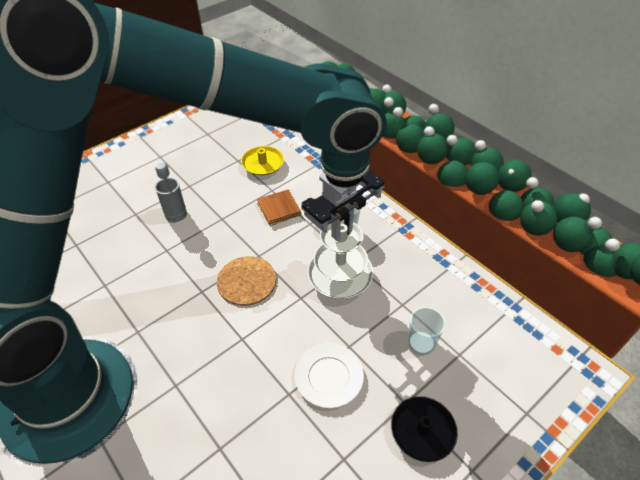

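Emit:
play_rows(steps=[[[0,-0.009,-0.01,0],[0,-0.018,-0.0195,0],[0,-0.02,-0.022,0],[0,-0.02,-0.022,0],[0,-0.02,-0.022,0],[0,-0.02,-0.022,0],[0,-0.02,-0.022,0],[0,-0.02,-0.022,0],[0,-0.018,-0.0195,0],[0,-0.0105,-0.011,0],[0,-0.005,-0.005,0],[0,0,0,0]]])

```text
clock: 19.53
tcp_pos: [453.3, -328.9, 164.9]
tcp_rot: [-2.193, 1.571, -2.196]
force: [0.3, 0.4, -1.7]
width: 24.8
```

```bash
python3 - <<'E'
import sys; sys.argv=['','w9']
from ms import *
plan([455,-328,26])
s=rims('wrist',[('dish_small_mid',168),('saucer',16)])
for c in ['wrist','side','scene']:
  if c!='wrist': snap(c,c+'9')
  print(c,[(np.round(r['xyz'],1),r['p']) for r in arm.place_of(c,'saucer')[:2]])
E
```

```text
clk 19.53 tcp [ 453.3 -328.9  164.9] w 24.8 f [ 0.3  0.4 -1.7] ang -0.15 tilt [-0. -0. -1.]
tool delta mm [138.9   0.9   1.7] rows>= 3.389083608273164
dish_small_mid 0.78 23462 [ 452.5 -328.4] 49.27683639526367
saucer 0.74 8732 [ 454.3 -326.7] 74.44355010986328
wrist []
side [(array([ 455.8, -331. ,   -0.6]), 0.62)]
scene [(array([ 458.3, -326.6,   -2.8]), 0.94)]
```

View pics/w9.png

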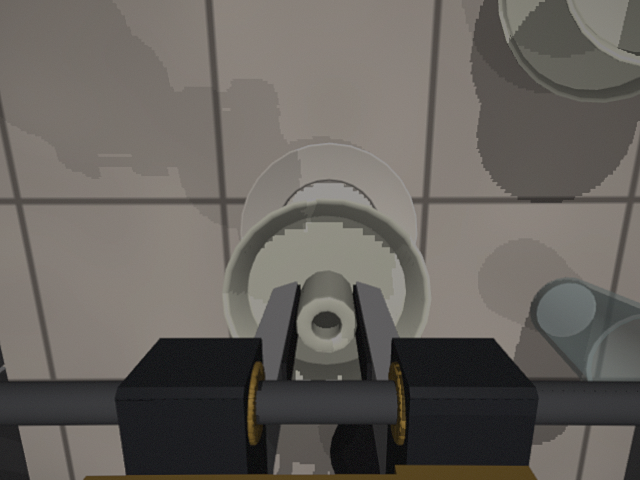

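View pics/side9.png

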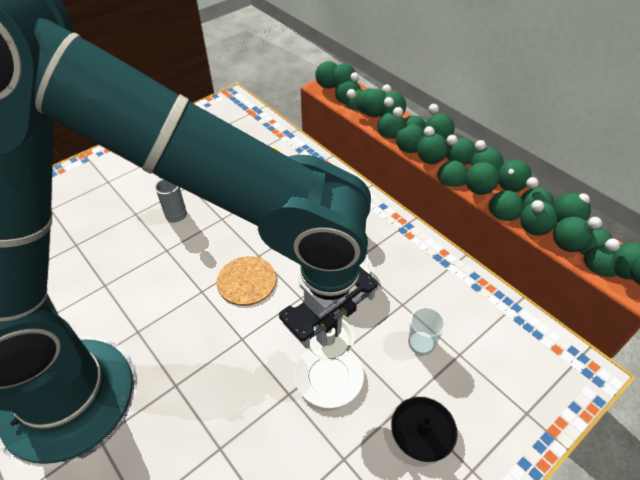

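Emit:
play_rows(steps=[[[0.01,0.001,0.002,0],[0.02,0,0,0],[0.025,0,0,0],[0.025,0,0,0],[0.022,0,0,0],[0.015,0,0,0],[0.01,0,0,0],[0.005,0,0,0],[0,0,0,0],[0,0,0,0]]])

```text
clock: 20.77
tcp_pos: [457.0, -327.0, 33.3]
tcp_rot: [-0.798, 1.57, -0.798]
force: [0.2, -0.1, -1.4]
width: 25.2
```

Emit:
play_rows(steps=[[[0.002,0,0,0],[0.001,0,0,0],[0.001,0,0,0],[0,0,0,0]]])

```text
clock: 21.1
tcp_pos: [456.8, -326.7, 29.1]
tcp_rot: [-0.43, 1.57, -0.43]
force: [-0.2, 0.3, -0.8]
width: 24.7
```

Emit:
play_rows(steps=[[[0.001,-0.0007,-0.0013,0],[0.0005,0,0,0],[0,0,0,0]]])

```text
clock: 21.35
tcp_pos: [455.3, -327.5, 27.4]
tcp_rot: [-2.054, 1.571, -2.054]
force: [1.4, -0.8, -1.3]
width: 25.1
```

Emit:
play_rows(steps=[[[0.0007,0,0,0],[0,0,0,0]]])

```text
clock: 21.52
tcp_pos: [455.4, -327.4, 26.6]
tcp_rot: [-2.378, 1.571, -2.378]
force: [0.2, -0.7, -1.5]
width: 24.5
```

Emit:
play_rows(steps=[[[0.0007,0,0,0],[0,0,0,0]]])

```text
clock: 21.68
tcp_pos: [455.5, -327.5, 26.3]
tcp_rot: [0.061, 1.571, 0.061]
force: [-1.4, 1.8, 6.3]
width: 24.7
```

Emit:
play_rows(steps=[[[0,0,0,0],[0,0,0,0],[0,0,0,0],[0,0,0,0],[0,0,0,0]]], claw=55)

```text
clock: 22.1
tcp_pos: [455.4, -327.5, 26.0]
tcp_rot: [-1.451, 1.571, -1.451]
force: [-0.0, 0.5, -0.4]
width: 51.3
```

Emit:
play_rows(steps=[[[-0.01,0,0,0],[-0.02,0,0,0],[-0.03,0,0,0],[-0.03,0,0,0],[-0.03,0,0,0],[-0.03,0,0,0],[-0.02,0,0,0]]])

```text
clock: 22.68
tcp_pos: [455.5, -328.0, 199.5]
tcp_rot: [-0.474, 1.568, -0.475]
force: [1.0, -1.2, -0.1]
width: 51.8
```

```bash
python3 - <<'E'
import sys; sys.argv=['','w10']
from ms import *
plan([651.3,-147,190])
s=rims('wrist',[('dish_small_mid',29),('saucer',16)])
snap('side','d10')
E
```

```text
clk 22.68 tcp [ 455.5 -328.   199.5] w 51.8 f [ 1.  -1.2 -0.1] ang -0.05 tilt [ 0.002 -0.001 -1.   ]
tool delta mm [  9.7 181.2 195.6] rows>= 6.50734638702601
dish_small_mid 0.87 9449 [ 454.4 -327.4] 49.94405746459961
saucer 0.67 10764 [ 454.2 -330.4] 75.62527465820312
```

View pics/w10.png

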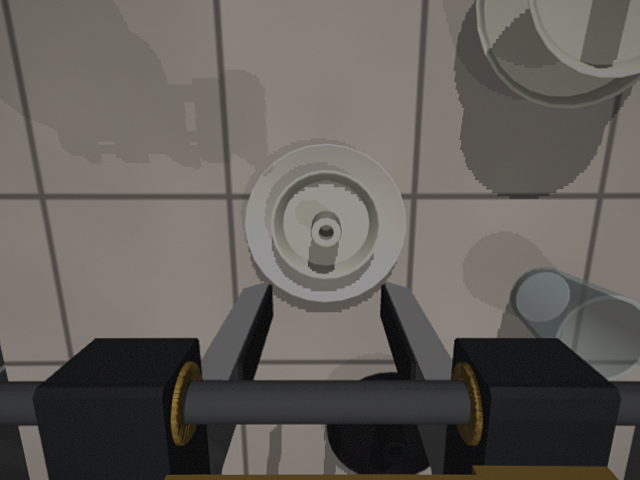

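View pics/d10.png

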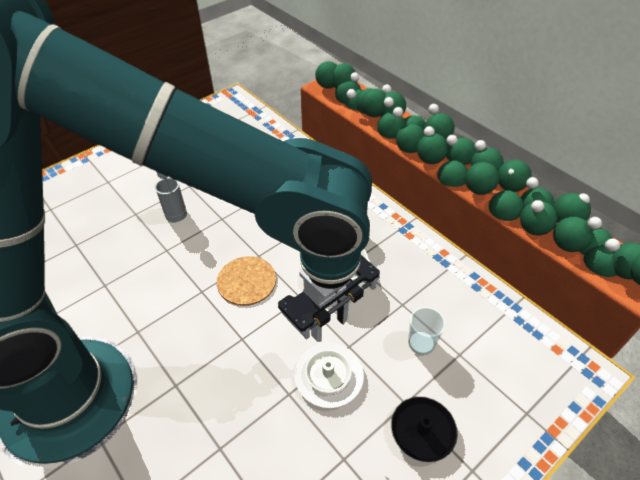

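Emit:
play_rows(steps=[[[0,0.01,0.011,0],[0,0.02,0.0215,0],[0,0.026,0.028,0],[0,0.026,0.028,0],[0,0.026,0.028,0],[0,0.026,0.028,0],[0,0.02,0.0215,0],[0,0.016,0.018,0],[0,0.007,0.007,0],[0,0.0035,0.004,0],[0,0,0,0],[0,0,0,0]]])

```text
clock: 23.88
tcp_pos: [649.4, -148.3, 195.7]
tcp_rot: [-2.627, 1.57, -2.629]
force: [-0.7, -0.1, 0.1]
width: 51.8
```

```bash
python3 - <<'E'
import sys; sys.argv=['','w11']
from ms import *
plan([651.3,-147,80])
s=rims('wrist',[('dish_middle_mid',80),('dish_large_mid',32)])
E
```

```text
clk 23.88 tcp [ 649.4 -148.3  195.7] w 51.8 f [-0.7 -0.1  0.1] ang -0.09 tilt [-0.001 -0.001 -1.   ]
tool delta mm [115.7   1.3   2. ] rows>= 2.821711631681442
dish_middle_mid 0.92 22070 [ 651.2 -147.2] 65.53408813476562
dish_large_mid 0.69 4483 [ 651.1 -146.4] 81.23811340332031
```

View pics/w11.png

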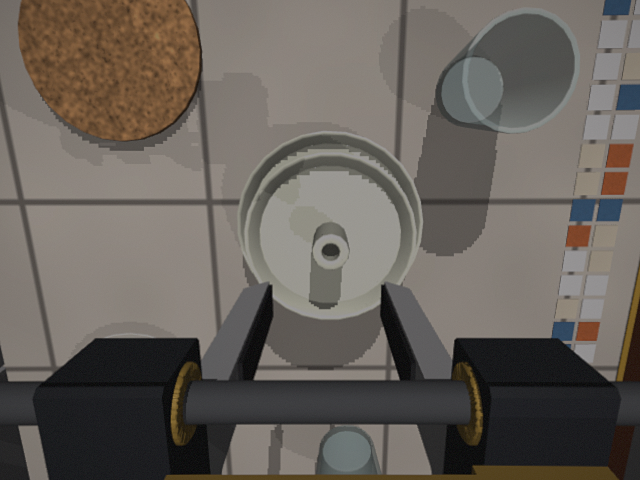

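Emit:
play_rows(steps=[[[0.012,0.001,0.002,0],[0.022,0,0,0],[0.025,0,0,0],[0.02,0,0,0],[0.02,0,0,0],[0.01,0,0,0],[0.005,0,0,0],[0,0,0,0],[0,0,0,0]]])

```text
clock: 24.78
tcp_pos: [652.7, -146.3, 82.7]
tcp_rot: [-0.399, 1.57, -0.4]
force: [-0.0, -0.5, -0.2]
width: 51.2
```

Emit:
play_rows(steps=[[[0,0,0,0],[0,0,0,0],[0,0,0,0],[0,0,0,0],[0,0,0,0],[0,0,0,0],[0,0,0,0]]], claw=0)

```text
clock: 25.37
tcp_pos: [652.6, -146.0, 82.4]
tcp_rot: [-0.194, 1.57, -0.194]
force: [-1.1, 0.4, 5.2]
width: 25.7
```

Emit:
play_rows(steps=[[[-0.002,0,0,0],[-0.005,0,0,0],[-0.008,0,0,0],[-0.01,0,0,0],[-0.01,0,0,0],[-0.01,0,0,0],[0,0,0,0]]])

```text
clock: 25.95
tcp_pos: [653.5, -146.3, 129.8]
tcp_rot: [-0.154, 1.568, -0.154]
force: [-0.3, -0.9, -2.1]
width: 25.8
```

```bash
python3 - <<'E'
import sys; sys.argv=['','w12']
from ms import *
plan([684,144,190])
s=rims('wrist',[('dish_middle_mid',125),('dish_large_mid',32)])
snap('side','d12')
E
```

```text
clk 25.95 tcp [ 653.5 -146.3  129.8] w 25.8 f [-0.3 -0.9 -2.1] ang -0.01 tilt [ 0.003 -0.    -1.   ]
tool delta mm [-60.3 290.3  30.6] rows>= 7.270521130174895
dish_middle_mid 0.64 38481 [ 652.2 -148.7] 66.83390045166016
dish_large_mid 0.75 5932 [ 650.  -121.6] 76.30443572998047
```

View pics/w12.png

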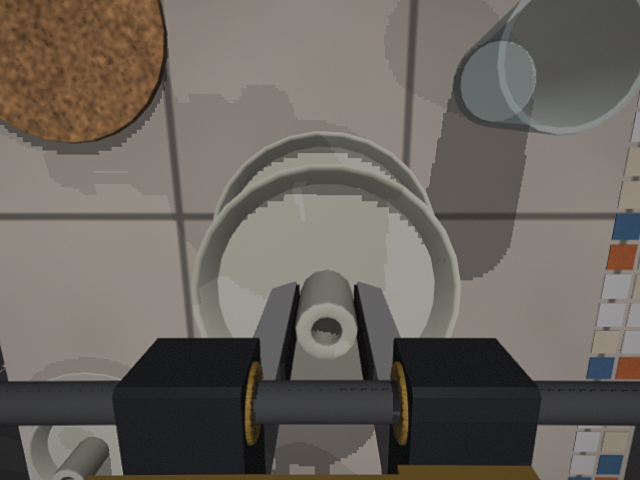

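View pics/d12.png

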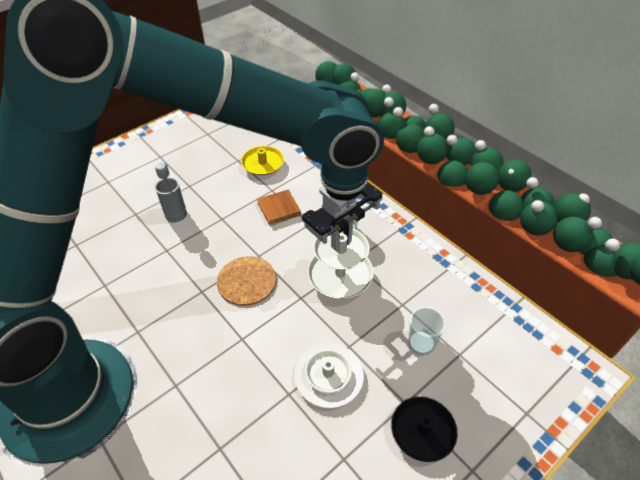

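Emit:
play_rows(steps=[[[-0.02,0,0,0],[-0.02,0.005,0,0],[-0.015,0.01,0,0],[-0.005,0.025,0.003,0],[0,0.03,0.003,0],[0,0.035,0.004,0],[0,0.035,0.004,0],[0,0.035,0.004,0],[0,0.035,0.004,0],[0,0.03,0.003,0],[0,0.025,0.003,0],[0,0.015,0.001,0]]])

```text
clock: 27.15
tcp_pos: [681.0, 138.5, 186.4]
tcp_rot: [2.266, 1.57, 2.27]
force: [-0.4, -0.0, -1.9]
width: 25.5
```

Emit:
play_rows(steps=[[[0,0.007,0.001,0],[0,0.003,0,0],[0,0,0,0],[0,0,0,0]]])

```text
clock: 27.48
tcp_pos: [682.6, 142.1, 187.1]
tcp_rot: [-1.451, 1.57, -1.454]
force: [0.3, -0.4, -3.0]
width: 26.0
```

```bash
python3 - <<'E'
import sys; sys.argv=['','w13']
from ms import *
plan([684,144,46])
s=rims('wrist',[('dish_middle_mid',188),('coasters',20)])
for m in arm.trace('wrist','coasters')[:1]:
  c=max(cv2.findContours(m['mask'].astype(np.uint8),0,1)[0],key=cv2.contourArea)
  print(cv2.minAreaRect(ray(s,c.reshape(-1,2)+0.0,20)[:,:2].astype(np.float32)))
for c in ['wrist','side','scene']:
  if c!='wrist': snap(c,c+'13')
  print(c,[(np.round(r['xyz'],1),r['p']) for r in arm.place_of(c,'coasters')[:2]])
E
```

```text
clk 27.48 tcp [682.6 142.1 187.1] w 26.0 f [ 0.3 -0.4 -3. ] ang -0.12 tilt [ 0.    -0.001 -1.   ]
tool delta mm [141.1   2.    1.4] rows>= 3.4414699157844146
dish_middle_mid 0.88 38333 [681.2 142.5] 64.53398132324219
coasters 0.86 318 [663.1 196.7] 15.924696922302246
((662.38525390625, 201.44482421875), (31.847082138061523, 11.678885459899902), 8.12520980834961)
wrist []
side [(array([682.3, 143.2,  -2.8]), 0.74)]
scene [(array([677.8, 148.3,  -2.5]), 0.85), (array([447.2, 321.5,   2.3]), 0.41)]
```

View pics/w13.png

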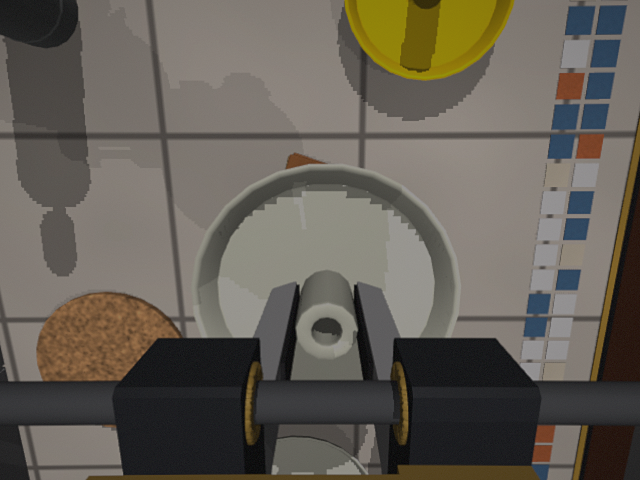

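View pics/side13.png

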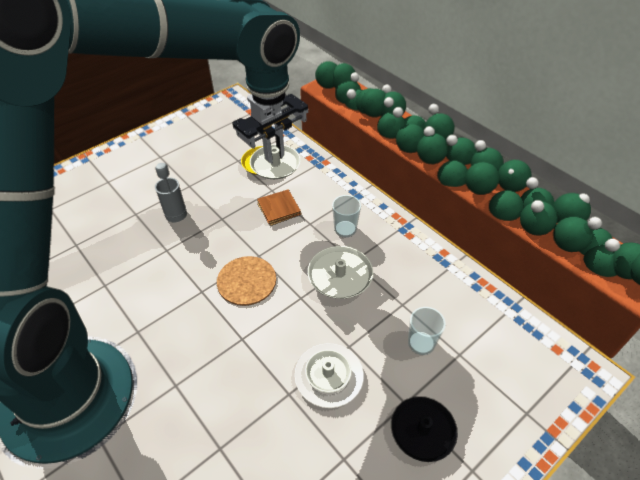

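```bash
cat > fit.py <<'E'
from h import *
from scipy.optimize import minimize
def sil(s,cx,cy,yaw,dz=20):
    c,si=np.cos(yaw),np.sin(yaw); P=[]
    for z in(0,dz):
        for a,b in((-48,-48),(48,-48),(48,48),(-48,48)): P.append([cx+c*a-si*b,cy+si*a+c*b,z])
    h=cv2.convexHull((proj(s,P)*16).astype(np.float32)).astype(np.int32)
    m=np.zeros((480,640),np.uint8); cv2.fillConvexPoly(m,h,255,lineType=cv2.LINE_AA,shift=4); return m/255.
for cam,f in(('scene','s0'),('side','d0')):
    im=cv2.imread('pics/%s.png'%f); s=arm.snapshot(cam)
    hsv=cv2.cvtColor(im,cv2.COLOR_BGR2HSV); 
    mk=((hsv[...,0]<20)&(hsv[...,1]>110)).astype(np.uint8)
    q=proj(s,[[683,145,10]])[0].astype(int)
    roi=np.zeros_like(mk); cv2.circle(roi,tuple(int(v) for v in q),38,1,-1); mk=mk*roi
    n,l,st,ce=cv2.connectedComponentsWithStats(mk); k=1+np.argmax(st[1:,4]); mk=(l==k).astype(float)
    best=None
    for y0 in np.radians([10,30,50,70]):
        r=minimize(lambda p:np.abs(sil(s,p[0],p[1],p[2]/50)-mk).sum(),[683,145,y0*50],method='Nelder-Mead',options=dict(initial_simplex=[[683,145,y0*50],[690,145,y0*50],[683,152,y0*50],[683,145,y0*50+10]]))
        if best is None or r.fun<best.fun: best=r
    print(cam,mk.sum(),best.fun,best.x[:2],np.degrees(best.x[2]/50))
    ov=im.copy(); ov[...,1]=np.maximum(ov[...,1],(mk*255).astype(np.uint8)); cv2.imwrite('pics/fit_%s.png'%cam,cv2.resize(ov[q[1]-60:q[1]+60,q[0]-60:q[0]+60],None,fx=3,fy=3))
E
python3 fit.py
```

```text
scene 1477.0 159.83529411764704 [683.0525113  149.27180822] 74.45976209759056
side 962.0 154.5607843137255 [682.6777998  147.25665904] 70.40320092055441
```

View pics/fit_side.png

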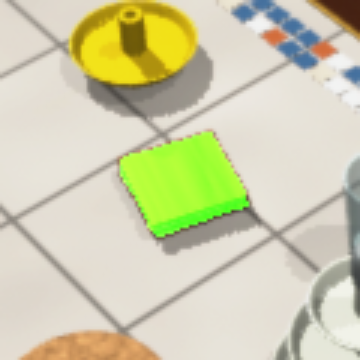

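View pics/fit_scene.png

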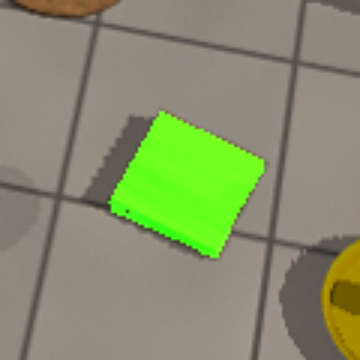

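```bash
sed -i 's/^    print(cam,mk.sum.*/    print(cam,mk.sum(),sil(s,*best.x[:2],best.x[2]\/50).sum(),best.fun,best.x[:2],np.degrees(best.x[2]\/50))\n    from scipy.optimize import differential_evolution as DE\n    for dz in(14,20,26):\n      g=DE(lambda p:np.abs(sil(s,*p,dz)-mk).sum(),[(665,700),(128,165),(0,1.571)],seed=1,maxiter=60,popsize=10); print(dz,g.x,g.fun)/' fit.py; python3 fit.py
```

```text
scene 1477.0 1633.7529411764708 159.83529411764704 [683.0525113  149.27180822] 74.45976209759056
14 [682.57401162 149.45228388   1.29336871] 101.83921568627451
20 [682.92811149 149.54711293   1.30400951] 161.2313725490196
26 [682.66860657 150.45591863   1.31871671] 223.65098039215684
side 962.0 1114.7019607843138 154.5607843137255 [682.6777998  147.25665904] 70.40320092055441
14 [684.68619528 149.25833894   1.27041901] 90.67450980392157
20 [682.76046687 147.4044249    1.21236055] 154.94509803921568
26 [681.77509821 145.6111192    1.20424772] 219.8705882352941
```

Emit:
play_rows(steps=[[[0,-0.02,0,0],[0,-0.03,0,0],[0,-0.03,0,0],[0,-0.02,0,0],[0,0,0,0],[0,0,0,0],[0,0,0,0]]])

```text
clock: 28.72
tcp_pos: [682.5, 45.0, 186.9]
tcp_rot: [1.727, 1.57, 1.728]
force: [0.9, 1.2, -0.8]
width: 25.6
```

```bash
python3 - <<'E'
import sys
sys.argv=['','w14']
from h import *
plan([682,146.5,190])
s=snap('wrist','w14'); im=s['color'][:,:,::-1]
hsv=cv2.cvtColor(np.ascontiguousarray(im),cv2.COLOR_BGR2HSV)
mk=((hsv[...,0]<20)&(hsv[...,1]>100)).astype(np.uint8)
q=proj(s,[[682,146,20]])[0].astype(int);print(q)
roi=np.zeros_like(mk); cv2.circle(roi,tuple(int(v) for v in q),90,1,-1); mk*=roi
n,l,st,ce=cv2.connectedComponentsWithStats(mk); k=1+np.argmax(st[1:,4]); mk=(l==k).astype(float)
def sil(s,cx,cy,yaw,dz=20):
    c,si=np.cos(yaw),np.sin(yaw); P=[]
    for z in(0,dz):
        for a,b in((-48,-48),(48,-48),(48,48),(-48,48)): P.append([cx+c*a-si*b,cy+si*a+c*b,z])
    h=cv2.convexHull((proj(s,P)*16).astype(np.float32)).astype(np.int32)
    m=np.zeros((480,640),np.uint8); cv2.fillConvexPoly(m,h,255,lineType=cv2.LINE_AA,shift=4); return m/255.
from scipy.optimize import differential_evolution as DE
for dz in (14,20):
  g=DE(lambda p:np.abs(sil(s,*p,dz)-mk).sum(),[(665,700),(128,165),(0,1.571)],seed=1,maxiter=60,popsize=10); print(dz,g.x,g.fun,mk.sum())
o=im.copy(); o[...,1]=np.maximum(o[...,1],(mk*200).astype(np.uint8)); 
c=max(cv2.findContours((sil(s,*g.x)>.5).astype(np.uint8),0,1)[0],key=len); cv2.drawContours(o,[c],-1,(255,0,0),1)
cv2.imwrite('pics/w14o.png',o)
E
```

```text
clk 28.72 tcp [682.5  45.  186.9] w 25.6 f [ 0.9  1.2 -0.8] ang 0.03 tilt [-0.  0. -1.]
tool delta mm [ -3.1 101.5  -0.4] rows>= 2.47786091781404
[327 106]
14 [682.80519926 146.45148648   1.28555557] 575.1882352941177 13909.0
20 [682.85569782 145.31365791   1.27983745] 949.6274509803922 13909.0
```

View pics/w14o.png

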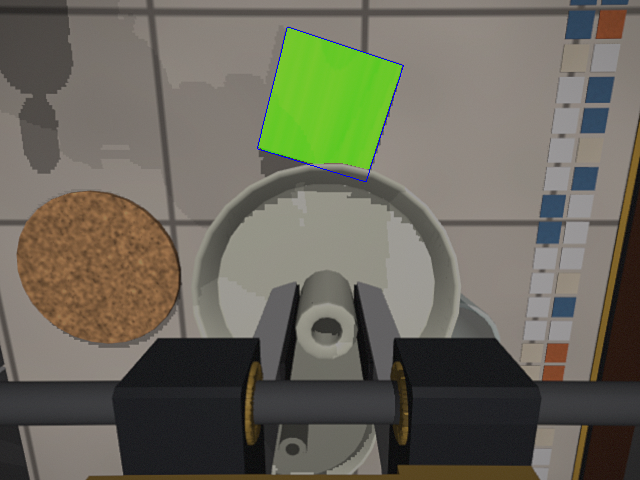

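Emit:
play_rows(steps=[[[0,0.02,0.0013,0],[0,0.03,0,0],[0,0.03,0,0],[0,0.02,0,0],[0.01,0.0002,0,0],[0.025,0,0,0],[0.03,0,0,0],[0.03,0,0,0],[0.02,0,0,0],[0.01,0,0,0],[0,0,0,0],[0,0,0,0]]])

```text
clock: 29.77
tcp_pos: [684.1, 144.5, 62.5]
tcp_rot: [-0.328, 1.57, -0.327]
force: [-0.3, 0.4, -1.2]
width: 25.8
```

```bash
python3 - <<'E'
from h import *
plan([683.8,145.2,46.4])
s=snap('side','d15')
s=arm.snapshot('wrist')
for m in arm.trace('wrist','dish_middle_mid')[:1]:
  c=max(cv2.findContours(m['mask'].astype(np.uint8),0,1)[0],key=cv2.contourArea)
  print(cv2.minEnclosingCircle(ray(s,c.reshape(-1,2)+0.0,arm.observe()['tcp_pos'][2]-26.4+24)[:,:2].astype(np.float32)))
E
```

```text
clk 29.77 tcp [684.1 144.5  62.5] w 25.8 f [-0.3  0.4 -1.2] ang 0.02 tilt [ 0. -0. -1.]
tool delta mm [16.1  0.7 -0.3] rows>= 0.394009815422613
((683.3317260742188, 143.3963623046875), 65.78271484375)
```

View pics/d15.png

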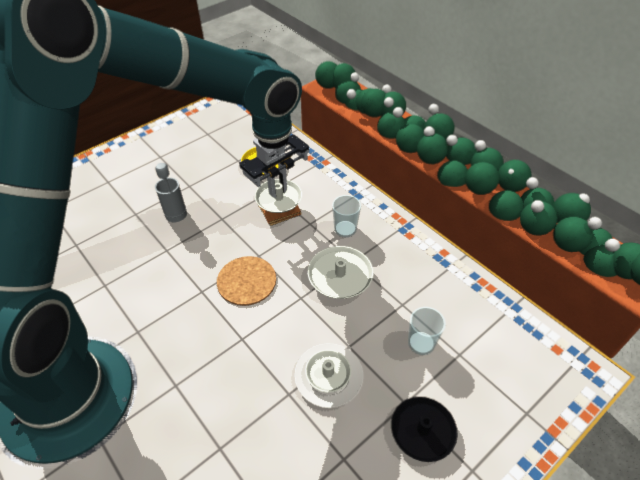

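Emit:
play_rows(steps=[[[0.006,0.0013,-0.0003,0],[0.004,0,0,0],[0.003,0,0,0],[0,0,0,0],[0,0,0,0]]])

```text
clock: 30.33
tcp_pos: [683.4, 145.4, 48.7]
tcp_rot: [-2.439, 1.57, -2.439]
force: [0.6, 0.3, -1.5]
width: 25.5
```

Emit:
play_rows(steps=[[[0.001,0,0,0],[0.001,0,0,0],[0,0,0,0]]])

```text
clock: 30.58
tcp_pos: [683.5, 145.5, 46.8]
tcp_rot: [-1.99, 1.571, -1.99]
force: [0.6, -0.7, -1.4]
width: 25.8
```

Emit:
play_rows(steps=[[[0.0007,0,0,0],[0,0,0,0]]])

```text
clock: 30.75
tcp_pos: [683.6, 145.5, 46.5]
tcp_rot: [0.205, 1.571, 0.205]
force: [-1.0, -0.8, 1.5]
width: 25.6
```

Emit:
play_rows(steps=[[[0.0007,0,0,0],[0,0,0,0]]])

```text
clock: 30.92
tcp_pos: [683.5, 145.5, 46.4]
tcp_rot: [1.317, 1.571, 1.317]
force: [-6.3, -0.2, 10.9]
width: 25.5
```

Contact; release and rise.

Emit:
play_rows(steps=[[[0,0,0,0],[0,0,0,0],[0,0,0,0],[0,0,0,0],[0,0,0,0]]], claw=55)

```text
clock: 31.33
tcp_pos: [683.5, 145.5, 45.5]
tcp_rot: [-1.758, 1.571, -1.758]
force: [0.5, -0.2, -0.4]
width: 51.3
```

Emit:
play_rows(steps=[[[-0.01,0,0,0],[-0.02,0,0,0],[-0.03,0,0,0],[-0.03,0,0,0],[-0.03,0,0,0],[-0.02,0,0,0],[0,0,0,0]]])

```text
clock: 31.92
tcp_pos: [685.4, 145.6, 191.3]
tcp_rot: [0.257, 1.564, 0.257]
force: [0.6, 0.3, 0.7]
width: 52.0
```

```bash
python3 - <<'E'
import sys; sys.argv=['','w16']
from ms import *
plan([651.3,-147,180])
s=rims('wrist',[('dish_middle_mid',44),('cork_mat',8)])
snap('side','d16')
E
```

```text
clk 31.92 tcp [685.4 145.6 191.3] w 52.0 f [0.6 0.3 0.7] ang -0.02 tilt [ 0.006  0.002 -1.   ]
tool delta mm [  10.6 -292.6  -34.1] rows>= 7.188994647015507
dish_middle_mid 0.7 11121 [755.4 313.7] 60.84783935546875
cork_mat 0.92 5857 [465.2  11. ] 75.6993637084961
```

View pics/w16.png

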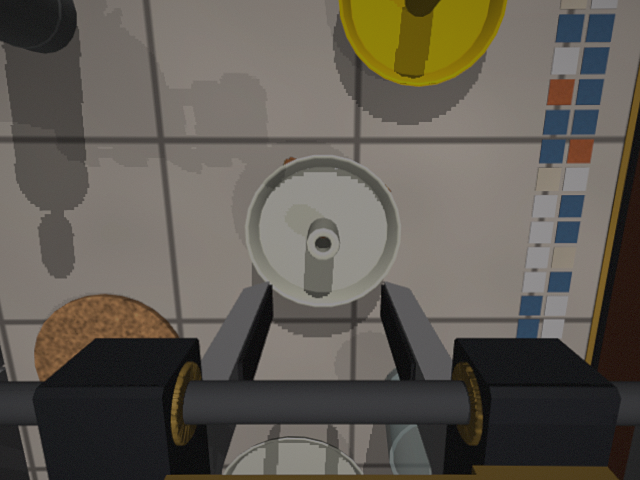

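View pics/d16.png

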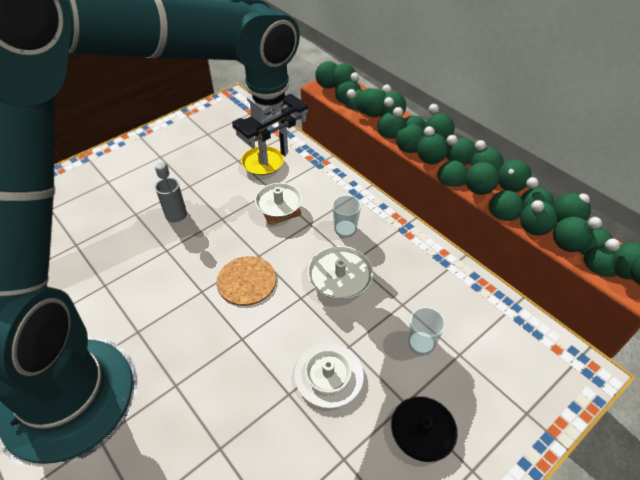

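Emit:
play_rows(steps=[[[0,-0.015,-0.0015,0],[0,-0.025,-0.003,0],[0,-0.035,-0.004,0],[0,-0.035,-0.004,0],[0,-0.035,-0.004,0],[0,-0.035,-0.004,0],[0,-0.035,-0.004,0],[0,-0.03,-0.003,0],[0,-0.025,-0.003,0],[0,-0.0126,-0.0015,0],[0,-0.01,-0.001,0],[0,0,0,0]]])

```text
clock: 33.12
tcp_pos: [649.8, -148.9, 185.2]
tcp_rot: [-2.46, 1.57, -2.462]
force: [-0.8, -0.9, -0.2]
width: 51.8
```

Emit:
play_rows(steps=[[[0,0,0,0],[0,0,0,0]]])

```text
clock: 33.28
tcp_pos: [650.8, -145.2, 185.3]
tcp_rot: [1.877, 1.57, 1.879]
force: [0.4, -0.0, 0.3]
width: 51.8
```

```bash
python3 - <<'E'
import sys; sys.argv=['','w17']
from ms import *
plan([651.3,-147,34])
s=rims('wrist',[('dish_large_mid',32),('cork_mat',8)])
E
```

```text
clk 33.28 tcp [ 650.8 -145.2  185.3] w 51.8 f [ 0.4 -0.   0.3] ang 0.1 tilt [-0.     0.001 -1.   ]
tool delta mm [151.3  -1.9   0.5] rows>= 3.6907249132663256
dish_large_mid 0.6 27550 [ 651.6 -147.1] 82.01045227050781
cork_mat 0.94 22850 [467.7  -0.5] 76.13349914550781
```

View pics/w17.png

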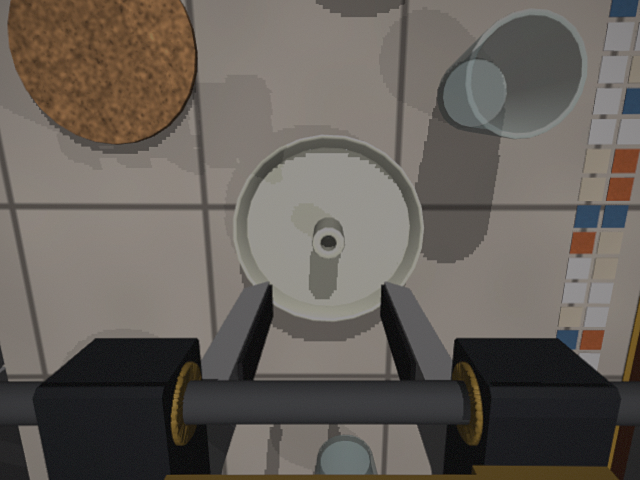

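Emit:
play_rows(steps=[[[0.015,-0.0018,0.0007,0],[0.025,0,0,0],[0.03,0,0,0],[0.03,0,0,0],[0.025,0,0,0],[0.015,0,0,0],[0.008,0,0,0],[0.002,0,0,0],[0,0,0,0],[0,0,0,0]]])

```text
clock: 34.27
tcp_pos: [651.9, -149.1, 37.0]
tcp_rot: [-0.207, 1.569, -0.208]
force: [-0.5, -0.4, 0.1]
width: 51.7
```

Emit:
play_rows(steps=[[[0,0,0,0],[0,0,0,0],[0,0,0,0],[0,0,0,0],[0,0,0,0],[0,0,0,0],[0,0,0,0]]], claw=0)

```text
clock: 34.85
tcp_pos: [651.4, -148.9, 36.0]
tcp_rot: [-0.082, 1.57, -0.082]
force: [-0.8, 0.7, 5.3]
width: 26.3
```

Emit:
play_rows(steps=[[[-0.002,0,0,0],[-0.005,0,0,0],[-0.01,0,0,0],[-0.015,0,0,0],[-0.02,0,0,0],[-0.01,0,0,0],[-0.005,0,0,0],[0,0,0,0]]])

```text
clock: 35.52
tcp_pos: [651.8, -148.9, 104.2]
tcp_rot: [-0.069, 1.569, -0.069]
force: [-0.1, -0.6, -1.2]
width: 25.9
```

```bash
python3 - <<'E'
import sys; sys.argv=['','w18']
from ms import *
plan([467.5,2,100])
s=rims('wrist',[('dish_large_mid',arm.observe()['tcp_pos'][2]-3.0),('cork_mat',8)])
snap('side','d18')
E
```

```text
clk 35.52 tcp [ 651.8 -148.9  104.2] w 25.9 f [-0.1 -0.6 -1.2] ang -0.0 tilt [ 0.002 -0.    -1.   ]
tool delta mm [   3.8  150.9 -184.3] rows>= 5.8104211433023
dish_large_mid 0.94 61268 [ 650.6 -146.8] 81.31914520263672
cork_mat 0.7 19195 [490.2 -30.2] 65.08202362060547
```

View pics/d18.png

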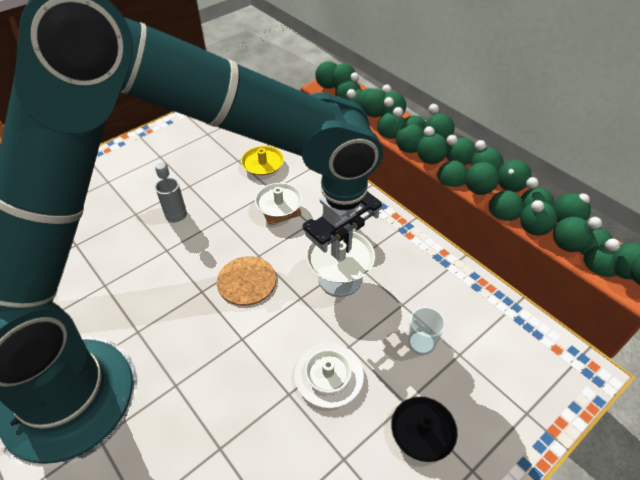

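Emit:
play_rows(steps=[[[-0.005,0.002,-0.01,0],[0,0.004,-0.02,0],[0,0.006,-0.03,0],[0,0.006,-0.03,0],[0,0.006,-0.03,0],[0,0.005,-0.025,0],[0,0.004,-0.02,0],[0,0.002,-0.012,0],[0,0.001,-0.006,0],[0,0,0,0],[0,0,0,0]]])

```text
clock: 36.63
tcp_pos: [468.7, -112.9, 107.6]
tcp_rot: [-0.751, 1.57, -0.751]
force: [0.4, 0.5, -1.7]
width: 25.9
```

```bash
python3 - <<'E'
import sys; sys.argv=['','w19']
from ms import *
plan([467.5,2,100])
s=rims('wrist',[('dish_large_mid',arm.observe()['tcp_pos'][2]-3.0),('cork_mat',8)])
m=arm.trace('wrist','cork_mat')[0]; c=max(cv2.findContours(m['mask'].astype(np.uint8),0,1)[0],key=cv2.contourArea)
P=ray(s,c.reshape(-1,2)+0.0,8)[:,:2]
from scipy.optimize import least_squares
f=lambda p:np.hypot(P[:,0]-p[0],P[:,1]-p[1])-75
print(least_squares(f,[467,2],loss='soft_l1',f_scale=.5).x)
print([(np.round(r['xyz'],1),r['p']) for r in arm.place_of('wrist','cork_mat')])
E
```

```text
clk 36.63 tcp [ 468.7 -112.9  107.6] w 25.9 f [ 0.4  0.5 -1.7] ang 0.0 tilt [ 0. -0. -1.]
tool delta mm [  7.6 114.9  -1.2] rows>= 2.8080054824939564
dish_large_mid 0.58 60999 [ 467.6 -110.8] 81.13471221923828
cork_mat 0.73 28124 [467.2   0.5] 74.64974975585938
[467.12371175  -1.85665893]
[(array([465.9,   4.1,   2.1]), 0.68)]
```

View pics/w19.png

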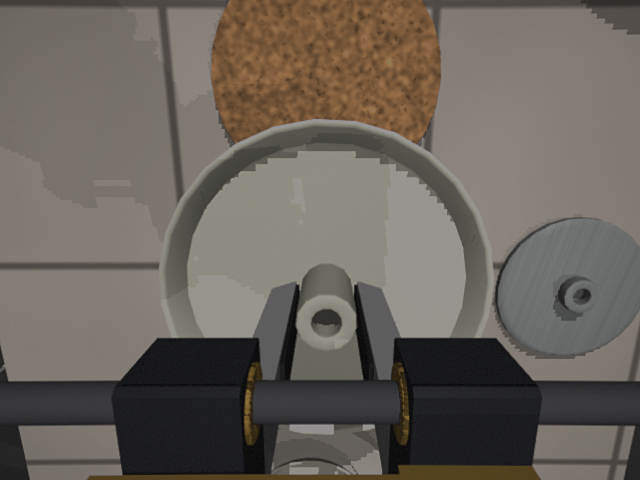

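```bash
python3 - <<'E'
from h import *
from scipy.optimize import least_squares
s=arm.snapshot('wrist'); K=s
m=arm.trace('wrist','cork_mat')[0]['mask']
pts=[]
for v in range(4,112):
    u=np.nonzero(m[v])[0]; pts+= [[u[0]-.5,v],[u[-1]+.5,v]]
P=ray(s,pts,8)[:,:2]
for fr in (0,1):
  g=(lambda p:np.hypot(P[:,0]-p[0],P[:,1]-p[1])-(p[2] if fr else 75))
  r=least_squares(g,[467,2,75],loss='soft_l1',f_scale=.5);print(r.x,np.abs(r.fun).mean())
im=arm.snapshot('side'); 
for cam in('side','scene'):
  s=arm.snapshot(cam)
  for m in arm.trace(cam,'cork_mat')[:1]: print(cam,m['p'],m['mask'].sum(),np.array(np.nonzero(m['mask'])).mean(1))
E
```

```text
[467.05457979  -1.13481012  75.        ] 0.4259649384241327
[4.67058838e+02 6.42253957e-02 7.44386868e+01] 0.18079294598850085
side 0.77 526 [285.47338403 226.52281369]
scene 0.67 1901 [229.21567596 356.1162546 ]
```

Emit:
play_rows(steps=[[[0,0.012,-0.0006,0],[0,0.025,0,0],[0,0.03,0,0],[0,0.025,0,0],[0,0.013,0,0],[0,0.006,0,0],[0.01,0,0,0],[0.02,0,0,0],[0.02,0,0,0],[0.01,0,0,0],[0,0,0,0],[0,0,0,0]]])

```text
clock: 38.23
tcp_pos: [467.3, -2.9, 47.4]
tcp_rot: [-2.488, 1.57, -2.49]
force: [-0.7, 0.6, -1.0]
width: 26.1
```

```bash
python3 - <<'E'
import sys; sys.argv=['','w20']
from ms import *
plan([468.1,-1.8,36])
s=rims('wrist',[('dish_large_mid',arm.observe()['tcp_pos'][2]-3.0),('cork_mat',8)])
snap('side','d20')
E
```

```text
clk 38.23 tcp [467.3  -2.9  47.4] w 26.1 f [-0.7  0.6 -1. ] ang -0.09 tilt [-0.001 -0.001 -1.   ]
tool delta mm [11.4  1.1  0.8] rows>= 0.2800221563992459
dish_large_mid 0.75 61111 [465.9  -0.9] 81.26194763183594
```

View pics/d20.png

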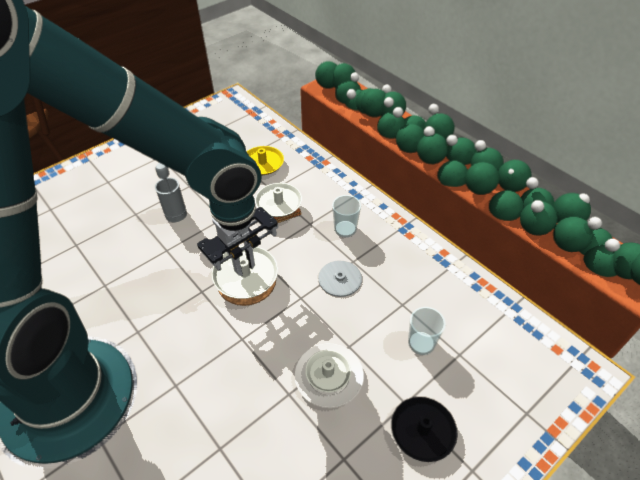

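Emit:
play_rows(steps=[[[0.004,0.0011,0.0009,0],[0.003,0,0,0],[0.0015,0,0,0],[0,0,0,0],[0,0,0,0]]])

```text
clock: 38.85
tcp_pos: [468.4, -0.8, 39.0]
tcp_rot: [-2.525, 1.57, -2.526]
force: [-1.8, 0.5, -2.1]
width: 26.0
```

Emit:
play_rows(steps=[[[0.001,0,0,0],[0.001,0,0,0],[0,0,0,0]]])

```text
clock: 39.1
tcp_pos: [468.4, -0.8, 36.9]
tcp_rot: [-2.462, 1.571, -2.463]
force: [0.0, 0.6, -1.4]
width: 26.0
```

Emit:
play_rows(steps=[[[0.0006,-0.001,0,0],[0,0,0,0]]])

```text
clock: 39.27
tcp_pos: [468.4, -1.9, 36.4]
tcp_rot: [-1.798, 1.571, -1.799]
force: [-0.0, 0.5, -2.0]
width: 26.1
```

Emit:
play_rows(steps=[[[0.0007,0,0,0],[0,0,0,0]]])

```text
clock: 39.43
tcp_pos: [468.5, -1.9, 35.9]
tcp_rot: [1.782, 1.571, 1.782]
force: [-1.4, -0.7, 4.0]
width: 26.0
```

Contact (4 N). Release and withdraw.

Emit:
play_rows(steps=[[[0,0,0,0],[0,0,0,0],[0,0,0,0],[0,0,0,0],[0,0,0,0]]], claw=55)

```text
clock: 39.85
tcp_pos: [468.5, -1.7, 35.8]
tcp_rot: [-0.639, 1.571, -0.639]
force: [0.6, -0.0, 0.1]
width: 51.3
```

Emit:
play_rows(steps=[[[-0.01,0,0,0],[-0.02,0,0,0],[-0.03,0,0,0],[-0.03,0,0,0],[-0.03,0,0,0],[-0.03,0,0,0],[-0.03,0,0,0],[-0.02,0,0,0],[0,0,0,0],[0,0,0,0]]])

```text
clock: 40.68
tcp_pos: [468.7, -1.7, 237.0]
tcp_rot: [0.432, 1.568, 0.431]
force: [-0.6, -0.7, -0.7]
width: 51.3
```

```bash
python3 - <<'E'
import sys; sys.argv=['','w21']
from ms import *
plan([468.1,-1.8,236])
s=rims('wrist',[('dish_large_mid',32),('cork_mat',8)])
snap('side','d21');snap('scene','s21')
for cam in('side','scene'):
  for x in ['rod_mid','dish_small_mid','saucer','dish_middle_mid','coasters','dish_large_mid','cork_mat','tumbler_a']:
    print(cam,x,[(np.round(r['xyz'],1).tolist(),round(r['p'],2)) for r in arm.place_of(cam,x)[:3]])
E
```

```text
clk 40.68 tcp [468.7  -1.7 237. ] w 51.3 f [-0.6 -0.7 -0.7] ang -0.01 tilt [ 0.002  0.001 -1.   ]
tool delta mm [ 1.  -0.1 -0.6] rows>= 0.02805060242973842
dish_large_mid 0.8 21620 [ 4.678e+02 -3.000e-01] 82.18082427978516
cork_mat 0.75 561 [638.6 123. ] 20.051067352294922
side rod_mid [([447.5, 320.7, 91.8], 0.51)]
side dish_small_mid [([456.8, -323.1, 30.8], 0.67)]
side saucer [([455.2, -329.0, 0.5], 0.77)]
side dish_middle_mid [([683.7, 144.9, 46.1], 0.85), ([767.2, 323.2, 33.0], 0.76), ([518.7, -541.2, 28.5], 0.58)]
side coasters [([683.0, 145.2, -2.4], 0.51)]
side dish_large_mid [([467.9, 0.3, 35.6], 0.79)]
side cork_mat []
side tumbler_a [([777.9, -32.6, 0.7], 0.82), ([671.4, -399.2, -2.4], 0.77)]
scene rod_mid [([453.4, 320.0, 94.9], 0.82), ([449.5, 321.7, 3.5], 0.49), ([774.7, -41.0, -0.7], 0.16)]
scene dish_small_mid [([460.5, -324.6, 31.8], 0.72)]
scene saucer [([458.1, -329.1, -3.9], 0.77)]
scene dish_middle_mid [([679.3, 144.9, 47.9], 0.93), ([519.6, -544.3, 30.5], 0.84), ([757.3, 328.6, 28.2], 0.55)]
scene coasters []
scene dish_large_mid [([471.4, -4.8, 32.6], 0.96)]
scene cork_mat [([669.8, -401.3, 0.3], 0.27)]
scene tumbler_a [([673.0, -402.3, -2.2], 0.95), ([774.7, -36.9, -0.3], 0.74)]
```

View pics/d21.png

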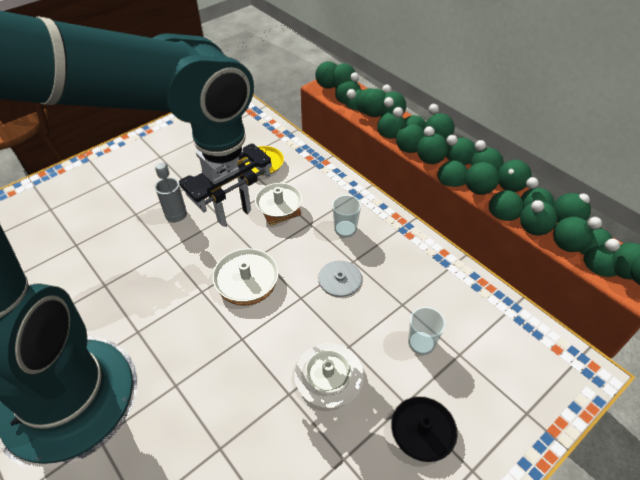

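View pics/s21.png

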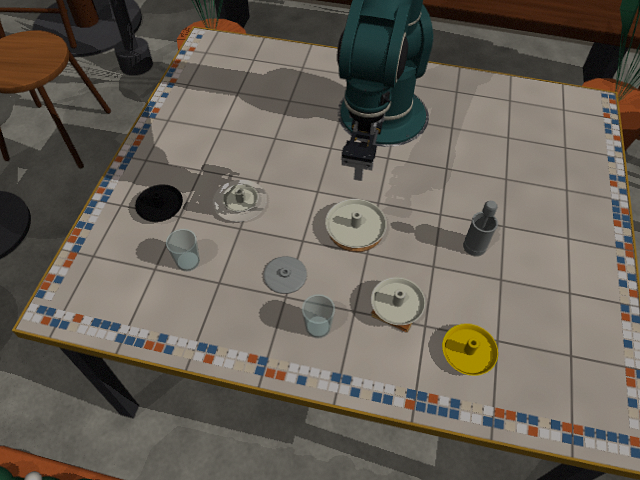

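View pics/w21.png

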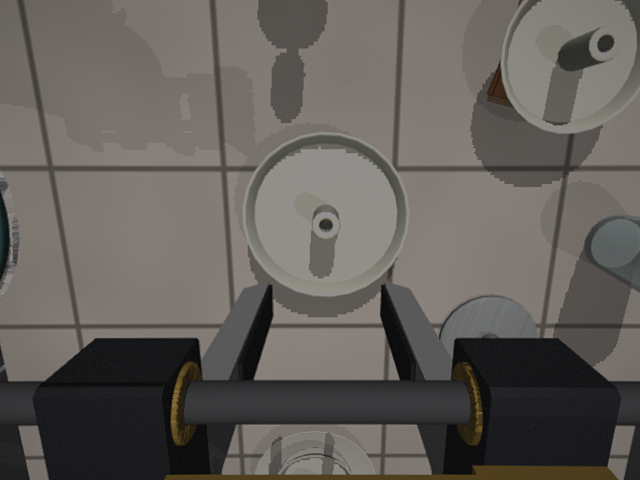

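```bash
python3 - <<'E'
from h import *
a=arm.snapshot('side');b=arm.snapshot('scene')
for s in(a,b): print(proj(s,[[450,320,4],[450,320,166],[450,320,187]]).round(1).tolist())
x=np.hstack([a['color'][150:230,120:220],b['color'][190:270,430:530]])
cv2.imwrite('pics/rod.png',cv2.resize(x[:,:,::-1],None,fx=4,fy=4))
y=b['color'][170:235,195:290]; y2=a['color'][335:415,280:380]
cv2.imwrite('pics/sau.png',np.hstack([cv2.resize(y[:,:,::-1],(400,300)),cv2.resize(y2[:,:,::-1],(375,300))]))
E
```

```text
[[175.7, 213.3], [161.8, 169.9], [159.8, 163.7]]
[[473.0, 244.8], [488.5, 207.3], [490.7, 202.0]]
```

View pics/rod.png

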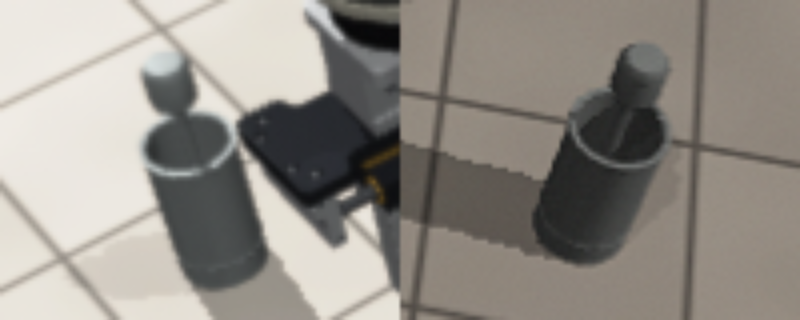

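View pics/sau.png

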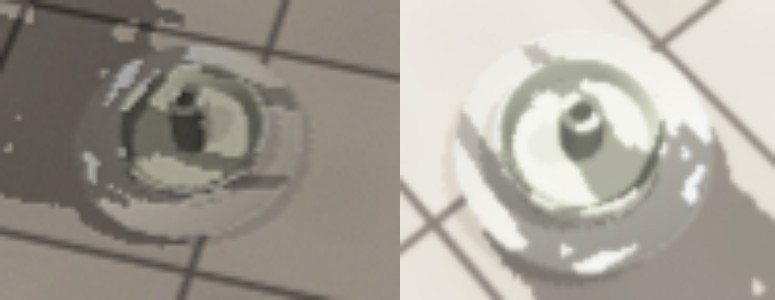

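```bash
python3 -c "
from bench import arm
print(arm.job_done())"
```

```text
the job is handed in; nothing more can be done
None
```

The stand is taken apart as asked, in order, and I handed the job in at about 42 s of the 115 s. I drew the rod out and stood it in the steel pot. The small dish is on the saucer, the middle dish on the coasters and the large dish on the cork mat.

- **Dishes:** each was lowered until the wrist felt light contact (4–11 N) before release, so none was dropped. In the wrist camera the small dish sat within about 3 mm of its saucer's centre and the large dish within about 1 mm of the mat's. The middle dish was released about 1 mm from the coasters' measured centre. The side camera later put it within about 1 mm of that. All three stand upright in the final views.
- **Rod:** it stands almost upright in the pot, with the knob sticking out, rather than visibly leaning on the edge. It had not moved since I let it go 27 s earlier.
- **Bystanders:** both tumblers were found where they began, and the black and yellow look-alikes were not touched.

**Disagreements between checks:**
- Camera positions for the same thing differed by 2–6 mm. I relied mainly on the wrist camera.
- After the middle dish was set down, the wrist network reported the yellow look-alike in its place, so I checked it in the images and with the side and scene cameras.
- The scene network placed the small dish about 5 mm off the saucer's centre. The wrist measurement and the picture do not show that.

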